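# Airing washed jar lids on the herb dryer

### The job

Set the washed wooden jar lids to dry on the bench dryer: balance each lid, knob up, on the crown of an upturned bowl, one lid to a bowl, centred so that it sits steady and about level and air reaches both faces; leave the bowls standing where they are. The brush lying on the deck goes back into its tray. When all the lids are up, and not before, swing the air intake's cover aside as far as it will go, right to its stop, and leave the jar, the flask and the steel bowl alone.

Things in the scene. Friction and masses are not known exactly. Their poses are not given: they have to be found in the camera images.
- lid_1_mid (a point): one of the washed wooden jar lids (three or four are there), all alike, lying knob up on the white draining board (12 mm thick): a flat round disc 74 mm across and 11 mm thick, with a turned knob in its middle: stem 16 mm across and 10 mm high, then a round head 26 mm across and 12 mm high, 33 mm in all; about 60 g. The point is on the lid's axis, half-way up (16.5 mm above the underside); z points out of the knob.
- lid_2_mid (a point): one of the washed wooden jar lids (three or four are there), all alike, lying knob up on the white draining board (12 mm thick): a flat round disc 74 mm across and 11 mm thick, with a turned knob in its middle: stem 16 mm across and 10 mm high, then a round head 26 mm across and 12 mm high, 33 mm in all; about 60 g. The point is on the lid's axis, half-way up (16.5 mm above the underside); z points out of the knob.
- lid_3_mid (a point): one of the washed wooden jar lids (three or four are there), all alike, lying knob up on the white draining board (12 mm thick): a flat round disc 74 mm across and 11 mm thick, with a turned knob in its middle: stem 16 mm across and 10 mm high, then a round head 26 mm across and 12 mm high, 33 mm in all; about 60 g. The point is on the lid's axis, half-way up (16.5 mm above the underside); z points out of the knob.
- lid_4_mid (a point): one of the washed wooden jar lids (three or four are there), all alike, lying knob up on the white draining board (12 mm thick): a flat round disc 74 mm across and 11 mm thick, with a turned knob in its middle: stem 16 mm across and 10 mm high, then a round head 26 mm across and 12 mm high, 33 mm in all; about 60 g. The point is on the lid's axis, half-way up (16.5 mm above the underside); z points out of the knob.
- bowl_1_crown (a point): one of four alike upturned round-bottomed white stoneware bowls standing loose on the dryer's deck: 88 mm across at the rim on the deck, 86 mm high, 0.35 kg; its upper half is a smooth half ball of 43 mm radius with no foot ring. The point is the very top of the dome, 141 mm above the table; z is up.
- bowl_2_crown (a point): one of four alike upturned round-bottomed white stoneware bowls standing loose on the dryer's deck: 88 mm across at the rim on the deck, 86 mm high, 0.35 kg; its upper half is a smooth half ball of 43 mm radius with no foot ring. The point is the very top of the dome, 141 mm above the table; z is up.
- bowl_3_crown (a point): one of four alike upturned round-bottomed white stoneware bowls standing loose on the dryer's deck: 88 mm across at the rim on the deck, 86 mm high, 0.35 kg; its upper half is a smooth half ball of 43 mm radius with no foot ring. The point is the very top of the dome, 141 mm above the table; z is up.
- bowl_4_crown (a point): one of four alike upturned round-bottomed white stoneware bowls standing loose on the dryer's deck: 88 mm across at the rim on the deck, 86 mm high, 0.35 kg; its upper half is a smooth half ball of 43 mm radius with no foot ring. The point is the very top of the dome, 141 mm above the table; z is up.
- deck (a point): the dryer, a fixed grey sheet-steel box 300 mm (its x) by 420 mm (its y) and 55 mm high with a steel rim standing 10 mm above its deck all round; bowls stand on its left half (+y), the air intake is in its right half. The point is the middle of the deck; axes are the dryer's own, z up.
- pivot (a point): the pivot screw of the intake's swivel cover, on the deck's surface; the intake (53 mm opening with a grille, in the deck) is centred 50 mm from it towards the dryer's -x. Axes are the dryer's.
- cover_knob (a point): the middle of the black upright knob (20 mm across, 30 mm high, its foot 4.5 mm above the deck) on the cover: a flat steel disc 72 mm across and 3 mm thick that lies on the deck, centred 50 mm from the pivot screw; the knob stands 71 mm from the pivot. The point is 19.5 mm above the deck.
- cover (a joint): turn of the cover about its pivot screw, rad: 0 is shut over the intake (knob towards the dryer's -x from the pivot), growing anticlockwise seen from above, so the knob swings towards the dryer's -y; a hard stop ends it at 1.75 (a small pin on the deck marks it). It turns stiffly (about 1 N at the knob), stays where it is left, and starts between 0 and 0.15.
- brush_mid (a point): a flat dusting brush 160 mm long lying on the deck where the cover swings: round wooden handle 20 mm thick, steel ferrule and grey bristles 42 mm wide; 80 g. The point is on the handle near the ferrule and the balance point, 62 mm from the handle's end and 10 mm above what it lies on; x points to the bristles.
- tray: the brush's fixed steel tray at the left end of the bench, 200 mm (x) by 100 mm (y), open on top, walls 28 mm high, 4 mm thick. Origin: centre of its underside; the floor is 4 mm above.
- jar: bystander: clip-top glass jar of dried herbs, 90 mm across, 130 mm high; origin under its centre.
- flask: bystander: pale green drinking flask, 70 mm across, 233 mm high; origin under its centre.
- steel_bowl: bystander: small steel bowl 130 mm across, 50 mm high; origin under its centre.
Not all that is in view belongs to the job. Leave any blue or purple look-alike of the part that bears brush_mid alone.

How it is judged:
By the outcome, as a careful person would: the job done as asked, in the order asked, and still so for the second after the job is handed in, with the robot touching nothing.
Of lid_1, lid_2, lid_3, lid_4 only 3 to 4 are there at a start; the rules pass over those that are not, and their reading is None.
At some moment in a run one of brush may be knocked a few centimetres aside while the robot is not near it.
Once in a run the grip may slacken for a moment while it holds something.
It also fails if it takes over 200 s, if anything falls off the work surface, if the arm or the gripper's body presses on something with over 40 N, if the wrist force passes 120 N, or if a joint passes its speed limit or range.

### The arm

A 6-joint arm with a two-finger parallel gripper is mounted at the origin on the work surface. World frame = base frame: x ahead of the robot, y to its left, z up, the work surface at z = 0. Lengths are in m, angles in rad, forces in N, time in s.
With the tool pointing down it reaches from about 0.35 to 0.85 m from the base axis. Payload 8.1 kg.
Tool frame: the origin (TCP) lies at the very end of the fingers, on their centre line; the grasp point (between the pads) lies 19 mm behind it; z points along the fingers, y is the direction in which the jaws open and shut (so a half turn about z gives the same grasp; the last joint's range is limited). The gripper opens to 93 mm and grips with 3 to 60 N. Pads are 15 mm wide; open, the fingers measure 128 mm over their backs; the gripper's body (75 mm by 188 mm) begins 65 mm behind the grasp point.
Start: joints at [1.223, 0.13, 1.488, -0, 1.523, -0.085], TCP at [0.156, 0.579, 0.219] pointing down, gripper open.
Joint ranges: [-2.96, 2.96], [-0.89, 2.26], [0.02, 2.5], [-1.34, 4.48], [0, 2.73], [-2.66, 2.66]. Speed limits (rad/s): [2.39, 2.39, 2.79, 3.14, 3.14, 3.14].

### API

Orientations are given as a unit quaternion [x, y, z, w].
In Python, from rig import manip gives the robot as it stands.
- The arm moves only by the tool play_rows, never from a script. Its argument "motion" is a list of rows, each a list of 7 numbers: the finger opening in mm, from 0 to 93, then the shift along the tool's x, y, z in mm, then the turn, a rotation vector about the tool's x, y, z in rad. In form: [[hand, x, y, z, ax, ay, az], ...]. A call has 1 to 12 rows; each row is the pose to reach, as a shift and turn from the pose commanded when the call began, along the tool's axes at that moment; what a row does not reach only later rows make up. A row lasts 1/10 s, in which the tool goes at most 50 mm and 8.59 degrees, less where a joint would pass 70% of its speed; a pose out of reach is approached as far as the arm can. A call with a gripper value outside its range is refused whole. The fingers move at their own pace and stop on an object; "grip_force" is the grip in N (left out, the last holds). Time passes only in rows, so rows that repeat a pose let the fingers close. It gives the time, the measured TCP pose, the force and the opening at its end, in the units of the state.
- manip.get_state(): the state, without advancing time (a new reading comes with each control period).
- manip.snapshot(name): name is "side" or "top" or "wrist"; returns a dict with "pixels" (400x640x3 uint8, red, green, blue), "z_map" (400x640 float32, m along the optical axis (not along the pixel's ray), 0 where there is no reading), "fx", "fy", "cx", "cy" (pixels), "dist" ([k1, k2, p1, p2, k3] as OpenCV has them; the pictures are not rectified), "eye" and "rotation" of the camera in the world; the wrist camera has in their place "hand_eye" (4x4, takes a point from camera to tool coordinates, whose origin is the TCP and whose axes are the flange's). Camera axes: x right, y up, looking along -z (the intrinsics and any distortion apply to the point x, -y, -z); pixel columns grow to the right and rows downward; lengths in m; the calibration is good to about 2 mm. A picture is of the moment at which its call begins: read the wrist's pose just before it.
- manip.finish_job(): hands the job in, once; it reports no verdict.
The state is a dict: "time": time; "q": joint angles; "joint_velocities": joint speeds; "effort": joint torques, N m; "tool_pos": TCP position; "ee_rot": TCP orientation; "contact_force": force on the tool from outside, world axes, zero at the start; "ft_torque": the same for the moment, N m; "grip_width": finger opening in m.
Only numpy, scipy, OpenCV 4.12 (cv2) and the standard library are available. Lean on these libraries where they do the work, as an engineer would, in place of code of your own. Each camera call takes 0.05 s, during which the arm holds its last target.

## Working session

There is one attempt and no reset: what is moved stays moved. The work goes in short steps, Python scripts to look and compute and a tool call to move; the robot and the scene stay as the last step left them, time stands still between calls to the robot, and variables do not carry over. Pictures are saved under pics/ and viewed, and the job is handed in when it is done.

Besides the shell and the picture viewer there is one more tool, called after "Call:" in YAML: its name, and indented under it one key for each argument. play_rows: Moves the arm, as the interface text tells. Its arguments: {"type":"object","properties":{"motion":{"type":"array"},"grip_force":{"type":"number"}},"required":["motion"]}

```bash
ls; mkdir -p pics
cat > h.py <<'E'
import numpy as np, cv2
from rig import manip
from scipy.spatial.transform import Rotation as R
def snap(name,fn=None):
    s=manip.get_state(); d=manip.snapshot(name); d['state']=s
    if 'hand_eye' in d:
        T=np.eye(4); T[:3,:3]=R.from_quat(s['ee_rot']).as_matrix(); T[:3,3]=s['tool_pos']
        C=T@np.array(d['hand_eye']); d['R']=C[:3,:3]; d['o']=C[:3,3]
    else:
        d['R']=np.array(d['rotation']); d['o']=np.array(d['eye'])
        if d['R'].shape!=(3,3): d['R']=R.from_quat(d['R']).as_matrix()
    if fn: cv2.imwrite('pics/'+fn,d['pixels'][:,:,::-1])
    d['K']=np.array([[d['fx'],0,d['cx']],[0,d['fy'],d['cy']],[0,0,1.]]); d['dist']=np.array(d['dist'],float)
    return d
def rays(d,uv):
    p=cv2.undistortPoints(np.array(uv,float).reshape(-1,1,2),d['K'],d['dist']).reshape(-1,2)
    return np.c_[p[:,0],-p[:,1],-np.ones(len(p))]@d['R'].T
def atz(d,uv,z):
    r=rays(d,uv); return d['o']+r*((z-d['o'][2])/r[:,2])[:,None]
def proj(d,P):
    c=(np.array(P,float).reshape(-1,3)-d['o'])@d['R']
    p=np.c_[c[:,0],-c[:,1],-c[:,2]]
    return cv2.projectPoints(p,np.zeros(3),np.zeros(3),d['K'],d['dist'])[0].reshape(-1,2)
def cloud(d):
    v,u=np.mgrid[0:400,0:640]; uv=np.c_[u.ravel(),v.ravel()]
    return (d['o']+rays(d,uv)*d['z_map'].ravel()[:,None]).reshape(400,640,3)
E
python3 - <<'E'
from h import *
np.set_printoptions(precision=4,suppress=True)
s=manip.get_state(); print(s)
for n in ['side','top','wrist']:
    d=snap(n,n+'0.png'); print(n,d['o'],d['R'],d['fx'],d['dist'])
    np.savez('pics/%s0.npz'%n,**{k:v for k,v in d.items() if k!='state'})
E
```

```text
pics
{'time': 0.0, 'q': array([ 1.2226,  0.1312,  1.4893,  0.    ,  1.523 , -0.0854]), 'joint_velocities': array([-0.0004,  0.0002,  0.0011, -0.0001, -0.0018, -0.0005]), 'effort': array([ -0.0023, -55.9837, -49.1757,   0.0767,   0.0355,  -0.0002]), 'tool_pos': array([0.1557, 0.5789, 0.2176]), 'ee_rot': array([ 0.131 ,  0.9914, -0.0009, -0.0002]), 'contact_force': array([ 0.217 , -0.7194,  0.23  ]), 'ft_torque': array([ 0.0329, -0.0448, -0.0291]), 'grip_width': 0.09326052194251917}
side [-0.2735 -1.0442  0.8882] [[ 0.7645  0.3444 -0.545 ]
 [-0.6444  0.3811 -0.663 ]
 [-0.0206  0.858   0.5132]] 471.5594557954013 [-0.0843  0.      0.      0.      0.    ]
top [ 0.3864 -0.0353  1.3383] [[ 0.0071  0.9902 -0.1396]
 [-0.9997  0.0106  0.0242]
 [ 0.0254  0.1394  0.9899]] 394.5917738862793 [0.0028 0.     0.     0.     0.    ]
wrist [0.0835 0.5991 0.3841] [[ 0.2595 -0.9303 -0.2592]
 [ 0.9657  0.2496  0.0711]
 [-0.0015 -0.2688  0.9632]] 339.1430544157045 [-0.0183  0.      0.      0.      0.    ]
```

View pics/top0.png

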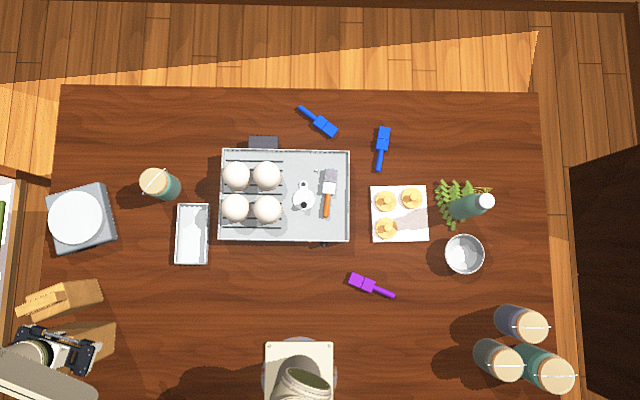

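View pics/side0.png

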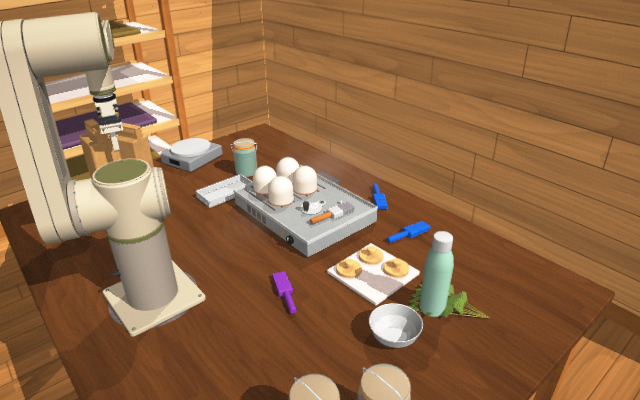

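View pics/wrist0.png

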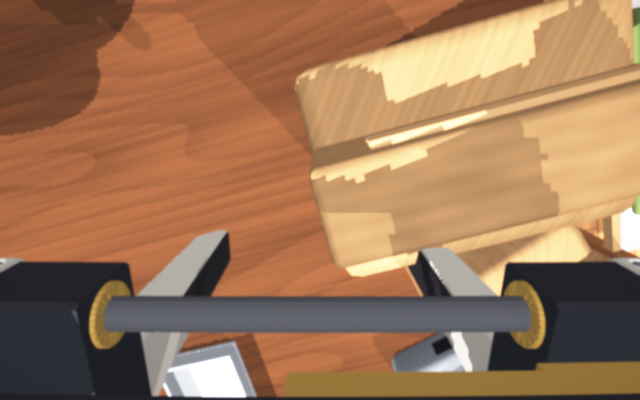

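The top view shows three lids on the board at about (385,201), (411,198) and (385,229). Four bowls are at about (236,174), (267,174), (235,208) and (266,209), and the cover knob is near (303,185). The brush lies at about (327,195) with its bristles up (+x), and the tray is at (191,234). I'll enlarge it to measure.

Run:
```python
import cv2
a=cv2.imread('pics/top0.png'); 
cv2.imwrite('pics/t0a.png',cv2.resize(a[140:250,215:355],None,fx=5.6,fy=5.4,interpolation=cv2.INTER_CUBIC)[:600,:800])
cv2.imwrite('pics/t0b.png',cv2.resize(a[175:255,360:440],None,fx=7,fy=7,interpolation=cv2.INTER_CUBIC))
cv2.imwrite('pics/t0c.png',cv2.resize(a[190:275,165:225],None,fx=7,fy=7,interpolation=cv2.INTER_CUBIC))
```

```text
(no output)
```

View pics/t0a.png

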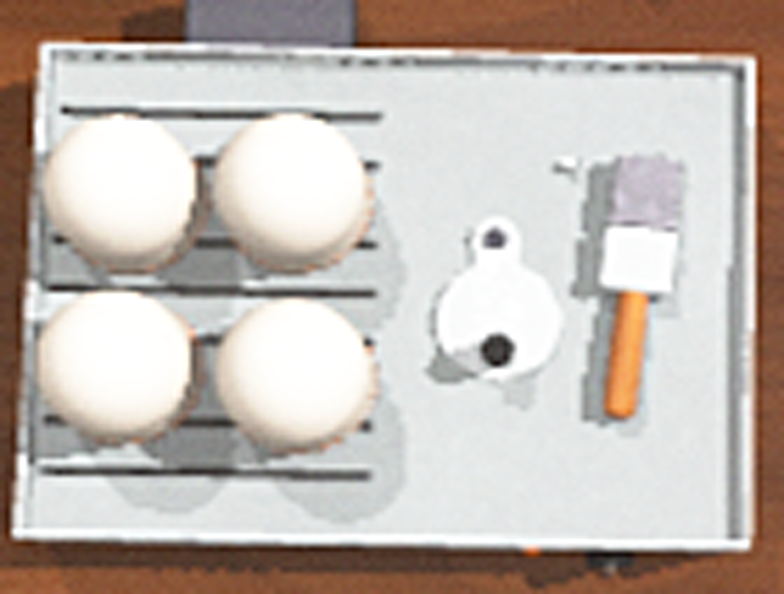

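View pics/t0b.png

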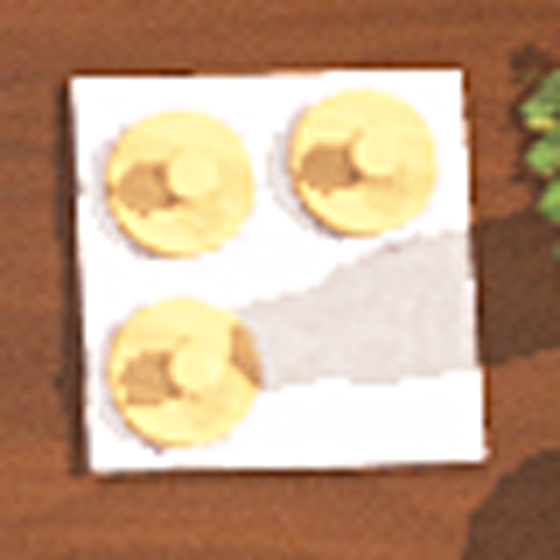

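View pics/t0c.png

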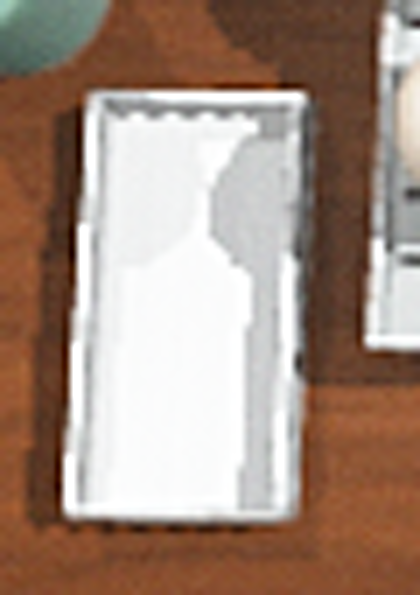

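```bash
cat > m0.py <<'E'
from h import *
from scipy.optimize import least_squares
np.set_printoptions(precision=4,suppress=True)
def load(n): return dict(np.load('pics/%s0.npz'%n))
d=load('top'); C=cloud(d)
def up(x,y,x0,y0,sx,sy): return (x0+(x+.5)/sx-.5,y0+(y+.5)/sy-.5)
A=lambda x,y: up(x,y,215,140,5.6,5.4)
B=lambda x,y: up(x,y,360,175,7,7)
T=lambda x,y: up(x,y,165,190,7,7)
print('lids head', atz(d,[B(192,173),B(378,152),B(201,367)],.045)[:,:2])
print('lids disc', atz(d,[B(180,184),B(363,163),B(184,371)],.023)[:,:2])
print('board', atz(d,[B(70,77),B(463,70),B(487,460),B(92,471)],.012)[:,:2])
print('deck corners(rim)', atz(d,[A(42,45),A(755,58),A(748,548),A(14,538)],.065)[:,:2])
print('pivot',atz(d,[A(494,238)],.058),'knob top',atz(d,[A(497,350)],.0895),'disc c',atz(d,[A(499,318)],.0595))
print('brush end',atz(d,[A(620,413)],.065),'ferr',atz(d,[A(634,292)],.065),'brist',atz(d,[A(650,158)],.065))
print('tray',atz(d,[T(88,92),T(310,95),T(295,520),T(63,518)],.028))
def fit(C,c0):
    P=C.reshape(-1,3); P=P[np.isfinite(P).all(1)]
    for _ in range(3):
        m=(np.hypot(P[:,0]-c0[0],P[:,1]-c0[1])<.036)&(P[:,2]>.108)&(P[:,2]<.16)
        Q=P[m]
        s=least_squares(lambda c:np.linalg.norm(Q-c,axis=1)-.043,[c0[0],c0[1],.098],loss='soft_l1',f_scale=.002)
        c0=s.x
    return c0,len(Q),np.std(np.linalg.norm(Q-c0,axis=1)-.043)
ds=load('side'); Cs=cloud(ds)
for x,y in [(120,190),(292,192),(116,366),(296,374)]:
    g=atz(d,[A(x,y)],.115)[0]
    print('bowl',g[:2],fit(C,g),fit(Cs,g))
E
python3 m0.py
```

```text
lids head [[ 0.5695 -0.2861]
 [ 0.5806 -0.3752]
 [ 0.4774 -0.2889]]
lids disc [[ 0.5672 -0.2845]
 [ 0.5784 -0.3736]
 [ 0.477  -0.285 ]]
board [[ 0.621  -0.2334]
 [ 0.6267 -0.4269]
 [ 0.4362 -0.4328]
 [ 0.4295 -0.242 ]]
deck corners(rim) [[ 0.7319  0.2613]
 [ 0.7297 -0.1594]
 [ 0.4296 -0.1545]
 [ 0.4322  0.2646]]
pivot [[ 0.6167 -0.0061  0.058 ]] knob top [[ 0.5439 -0.0094  0.0895]] disc c [[ 0.5672 -0.0097  0.0595]]
brush end [[ 0.5096 -0.0805  0.065 ]] ferr [[ 0.5832 -0.0883  0.065 ]] brist [[ 0.6661 -0.0973  0.065 ]]
tray [[0.553  0.4102 0.028 ]
 [0.5527 0.3057 0.028 ]
 [0.3535 0.3034 0.028 ]
 [0.3538 0.4102 0.028 ]]
bowl [0.6323 0.2026] (array([0.6376, 0.2053, 0.0984]), 412, np.float64(0.0018473141670718148)) (array([0.6384, 0.2069, 0.0974]), 149, np.float64(0.0026839842864961765))
bowl [0.6323 0.1064] (array([0.6395, 0.1093, 0.0981]), 408, np.float64(0.0019412097287180878)) (array([0.6415, 0.1104, 0.0972]), 169, np.float64(0.0027998692503105613))
bowl [0.5292 0.201 ] (array([0.5341, 0.2048, 0.0983]), 422, np.float64(0.001957879790387176)) (array([0.5356, 0.207 , 0.0976]), 163, np.float64(0.002744826668119886))
bowl [0.5256 0.1014] (array([0.5289, 0.1047, 0.0983]), 420, np.float64(0.0018783332418419582)) (array([0.5308, 0.1068, 0.0975]), 179, np.float64(0.002181022906678565))
```

Run:
```python
from h import *
np.set_printoptions(precision=4,suppress=True)
d=dict(np.load('pics/top0.npz')); w=dict(np.load('pics/wrist0.npz')); print(w['hand_eye'])
print('flask',atz(d,[(486,201)],.233),'jar',atz(d,[(157,183)],.13),'sbowl',atz(d,[(464,254)],.045))
C=cloud(d); 
for n,(u,v) in dict(flask=(485,201),body=(470,207),jar=(155,183)).items(): print(n,C[v,u])
P=C.reshape(-1,3)
m=(P[:,2]>.1)&(P[:,2]<.2)&(P[:,1]<-.4)&(P[:,0]>.45)&(P[:,0]<.75); print(P[m].min(0),P[m].max(0))
m=(P[:,2]>.05)&(P[:,2]<.3)&(P[:,1]<-.4)&(P[:,1]>-.7)&(P[:,0]>.3)&(P[:,0]<.75);print(P[m].min(0),P[m].max(0))
```

```text
[[ 0.0003  0.9632  0.2689  0.0749]
 [ 1.     -0.0002 -0.0003  0.0004]
 [-0.0002  0.2689 -0.9632 -0.1664]
 [ 0.      0.      0.      1.    ]]
flask [[ 0.541  -0.5336  0.233 ]] jar [[0.6005 0.4404 0.13  ]] sbowl [[ 0.3912 -0.5365  0.045 ]]
flask [ 0.5406 -0.5297  0.2352]
body [ 0.5304 -0.5103  0.1752]
jar [0.5994 0.444  0.1363]
[ 0.5091 -0.5572  0.1003] [ 0.5765 -0.5007  0.1997]
[ 0.3303 -0.6007  0.0501] [ 0.5765 -0.4709  0.2392]
```

Call:
play_rows:
  motion:
    - [93, -50, -26, -60, 0, 0, -0.1]
    - [93, -100, -52, -102, 0, 0, -0.2]
    - [93, -558, -289, -102, 0, 0, -0.2627]
    - [93, -558, -289, -102, 0, 0, -0.2627]
    - [93, -558, -289, -102, 0, 0, -0.2627]
    - [93, -558, -289, -102, 0, 0, -0.2627]
    - [93, -558, -289, -102, 0, 0, -0.2627]
    - [93, -558, -289, -102, 0, 0, -0.2627]
    - [93, -558, -289, -102, 0, 0, -0.2627]
    - [93, -558, -289, -102, 0, 0, -0.2627]
    - [93, -558, -289, -102, 0, 0, -0.2627]
    - [93, -558, -289, -102, 0, 0, -0.2627]

```text
time: 1.35
tool_pos: [0.5789, 0.1919, 0.3171]
ee_rot: [0.0, 1.0, 0.0, -0.0]
contact_force: [1.2, 0.2, 0.1]
grip_width: 0.0932
```

Call:
play_rows:
  motion:
    - [60, -41, -37, -3, 0, 0, 0]
    - [60, -41, -37, -3, 0, 0, 0]
    - [60, -41, -37, -3, 0, 0, 0]
    - [60, -41, -37, -3, 0, 0, 0]

```text
time: 1.75
tool_pos: [0.6181, 0.1574, 0.3199]
ee_rot: [-0.0, 1.0, 0.0, -0.0]
contact_force: [-0.5, 0.3, 0.2]
grip_width: 0.0655
```

```bash
cat > grab.py <<'E'
import sys
from h import *
np.set_printoptions(precision=4,suppress=True)
n,tag=sys.argv[1:3]
d=snap(n,tag+'.png'); s=d.pop('state'); np.savez('pics/'+tag+'.npz',**d)
print(s['time'],s['tool_pos'],s['ee_rot'],s['contact_force'],s['grip_width'])
E
python3 grab.py wrist w1
```

```text
1.75 [0.6181 0.1574 0.3199] [-0.0002  1.      0.0002 -0.0004] [-0.4836  0.2675  0.1846] 0.06552824508863644
```

View pics/w1.png

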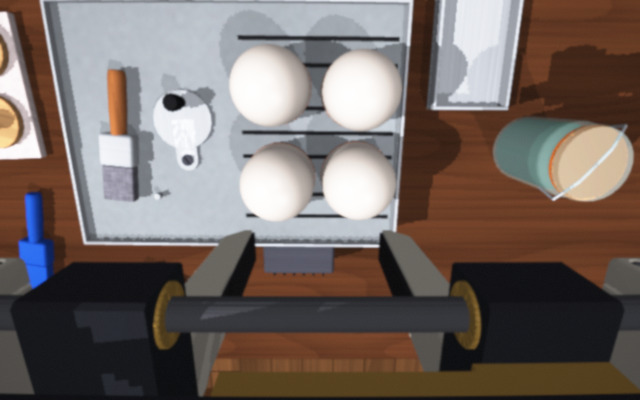

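The wrist view shows all four bowls, at about (270,85), (361,90), (276,182) and (358,180). It also shows the brush, the cover and the tray. I'll fit the bowls from their outlines and from depth, and then fly to the lids.

```bash
cat > bowls.py <<'E'
import sys
from h import *
from scipy.optimize import least_squares
np.set_printoptions(precision=4,suppress=True)
def sil(d,c,Rr=.043,n=72):
    c=np.array(c); v=c-d['o']; D=np.linalg.norm(v); v=v/D
    a=np.cross(v,[0,0,1.]); a/=np.linalg.norm(a); b=np.cross(v,a)
    rr=Rr*np.sqrt(1-(Rr/D)**2); cc=c-v*Rr*Rr/D
    t=np.linspace(0,2*np.pi,n,endpoint=False)
    return proj(d,cc+rr*(np.cos(t)[:,None]*a+np.sin(t)[:,None]*b))
def edgefit(d,c0,z=.098,Rr=.043,search=9):
    # find strongest radial edge from bright to dark near predicted silhouette of sphere
    g=cv2.GaussianBlur(d['pixels'],(0,0),1.0).astype(float).min(2)
    sat=d['pixels'].astype(float)
    c=np.array([c0[0],c0[1],z])
    for it in range(4):
        P=sil(d,c,Rr); cen=proj(d,c)[0]
        obs=[];idx=[]
        off=np.arange(-search,search+.01,.25)
        for i,p in enumerate(P):
            n=(p-cen)/np.linalg.norm(p-cen); q=p+off[:,None]*n
            val=cv2.remap(g.astype(np.float32),q[:,0].astype(np.float32)[None],q[:,1].astype(np.float32)[None],cv2.INTER_LINEAR)[0]
            gr=np.gradient(val); k=np.argmin(gr)
            if gr[k]<-4 and 2<k<len(off)-3: obs.append(q[k]); idx.append(i)
        obs=np.array(obs); idx=np.array(idx)
        def f(x):
            P=sil(d,[x[0],x[1],z],Rr); Q=np.roll(P,-1,0); N=P-proj(d,[x[0],x[1],z])[0]; N/=np.linalg.norm(N,axis=1)[:,None]
            return ((P[idx]-obs)*N[idx]).sum(1)
        s=least_squares(f,c[:2],loss='soft_l1',f_scale=.5); c=np.array([*s.x,z]); search=max(3,search-2)
    return c,len(obs),np.median(np.abs(f(c[:2])))
def dfit(d,c0):
    P=cloud(d).reshape(-1,3)
    for _ in range(3):
        m=(np.hypot(P[:,0]-c0[0],P[:,1]-c0[1])<.036)&(P[:,2]>.112)&(P[:,2]<.16); Q=P[m]
        s=least_squares(lambda c:np.linalg.norm(Q-c,axis=1)-.043,[c0[0],c0[1],.098],loss='soft_l1',f_scale=.002); c0=s.x
    return c0,len(Q)
if __name__=='__main__':
    d=dict(np.load('pics/%s.npz'%sys.argv[1])); img=d['pixels'][:,:,::-1].copy()
    for g in [(.6376,.2055),(.6395,.1095),(.5345,.205),(.529,.105)]:
        c,n,e=edgefit(d,g); print(c[:2],n,round(e,2),'depth',*dfit(d,g))
        for p in sil(d,c): cv2.circle(img,tuple(np.round(p).astype(int)),0,(0,0,255),-1)
    cv2.imwrite('pics/%s_fit.png'%sys.argv[1],img)
E
python3 bowls.py w1; python3 bowls.py top0
python3 -c "
import cv2
a=cv2.imread('pics/w1_fit.png');cv2.imwrite('pics/w1f.png',cv2.resize(a[30:240,60:420],None,fx=2.2,fy=2.2,interpolation=cv2.INTER_NEAREST))"
```

```text
[0.6365 0.2073] 22 0.43 depth [0.6368 0.2068 0.0982] 3192
[0.639  0.1101] 12 0.46 depth [0.6386 0.1106 0.0982] 3191
[0.5336 0.2067] 35 0.32 depth [0.533  0.2066 0.0982] 3984
[0.5286 0.106 ] 12 0.09 depth [0.5285 0.1064 0.0981] 4007
[0.6399 0.2074] 53 0.68 depth [0.6376 0.2053 0.0984] 412
[0.6393 0.1104] 49 0.68 depth [0.6396 0.1093 0.0981] 407
[0.5345 0.2073] 56 0.74 depth [0.5341 0.2048 0.0983] 422
[0.5309 0.1061] 61 0.84 depth [0.5289 0.1047 0.0983] 420
```

View pics/w1f.png

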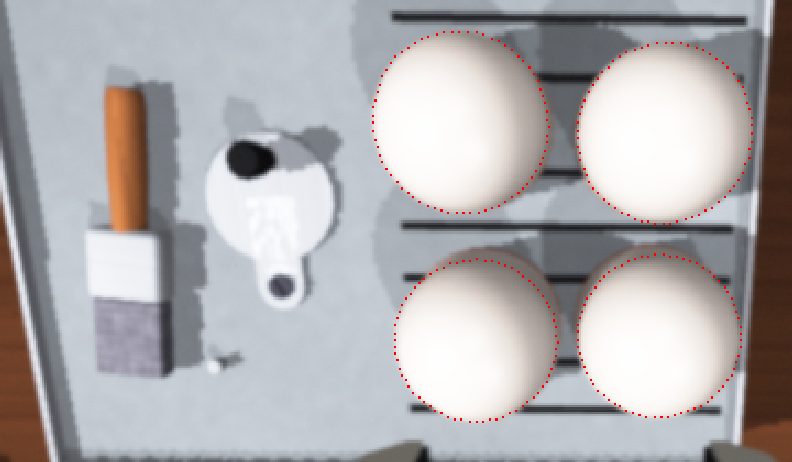

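Call:
play_rows:
  motion:
    - [60, 10, -483, 0, 0, 0, 0]
    - [60, 10, -483, 0, 0, 0, 0]
    - [60, 10, -483, 0, 0, 0, 0]
    - [60, 10, -483, 0, 0, 0, 0]
    - [60, 10, -483, 0, 0, 0, 0]
    - [60, 10, -483, 0, 0, 0, 0]
    - [60, 10, -483, 0, 0, 0, 0]
    - [60, 10, -483, 60, 0, 0, 0]
    - [60, 10, -483, 110, 0, 0, 0]
    - [60, 10, -483, 110, 0, 0, 0]
    - [60, 10, -483, 110, 0, 0, 0]
    - [60, 10, -483, 110, 0, 0, 0]

```text
time: 3.0
tool_pos: [0.6068, -0.326, 0.2061]
ee_rot: [0.001, 1.0, 0.002, -0.003]
contact_force: [-0.3, 0.8, 0.5]
grip_width: 0.0602
```

```bash
python3 -c "
from rig import manip;s=manip.get_state();print(s['tool_pos'],s['ee_rot'],abs(s['joint_velocities']).max())"; python3 grab.py wrist w2
```

```text
[ 0.60680069 -0.32603272  0.20614639] [ 6.03242963e-04  9.99994747e-01  1.62903180e-03 -2.73661749e-03] 0.049157597574229724
3.0 [ 0.6068 -0.326   0.2061] [ 0.0006  1.      0.0016 -0.0027] [-0.287   0.8126  0.5256] 0.06018096444451855
```

View pics/w2.png

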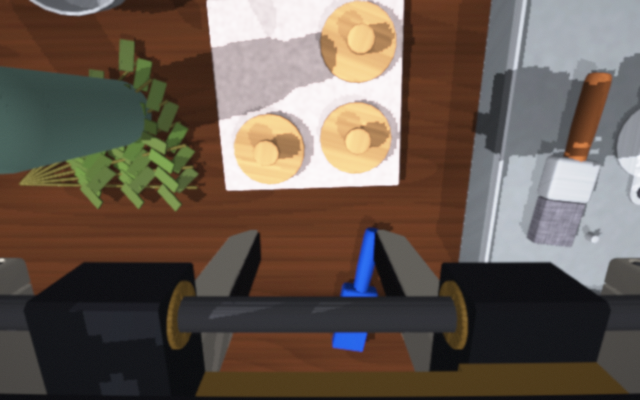

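```bash
cat > lids.py <<'E'
import sys
from h import *
from scipy.optimize import least_squares
np.set_printoptions(precision=4,suppress=True)
def circ(d,c,r,z,n=90):
    t=np.linspace(0,2*np.pi,n,endpoint=False); return proj(d,np.c_[c[0]+r*np.cos(t),c[1]+r*np.sin(t),np.full(n,z)])
def lidfit(d,g,z0=.012):
    hsv=cv2.cvtColor(np.ascontiguousarray(d['pixels']),cv2.COLOR_RGB2HSV)
    m=((hsv[:,:,1]>75)&(hsv[:,:,0]>8)&(hsv[:,:,0]<40)).astype(np.uint8)
    p=proj(d,[g[0],g[1],z0+.011])[0]; k=np.full_like(m,0)
    r=1.15*np.linalg.norm(circ(d,g,.037,z0+.011)-p,axis=1).max(); cv2.circle(k,tuple(np.round(p).astype(int)),int(r),1,-1)
    m&=k; n,l,st,_=cv2.connectedComponentsWithStats(m); i=1+np.argmax(st[1:,4]); m=(l==i).astype(np.uint8)
    c=max(cv2.findContours(m,cv2.RETR_EXTERNAL,cv2.CHAIN_APPROX_NONE)[0],key=len)[:,0].astype(float)
    c=c[(c[:,0]>1)&(c[:,1]>1)]
    from scipy.spatial import cKDTree
    # silhouette of the disc: hull of its upper and lower edge circles and the head
    def model(x):
        P=np.vstack([circ(d,x,.037,z0+.011,180),circ(d,x,.037,z0,180),circ(d,x,.013,z0+.033,60)]).astype(np.float32)
        return cv2.convexHull(P)
    def f(x):
        H=model(x); return [cv2.pointPolygonTest(H,(float(a),float(b)),True) - .5 for a,b in c]
    s=least_squares(f,g,loss='soft_l1',f_scale=.5,diff_step=1e-4)
    return s.x,len(c),np.median(np.abs(f(s.x))),s.x
if __name__=='__main__':
    d=dict(np.load('pics/%s.npz'%sys.argv[1])); img=d['pixels'][:,:,::-1].copy()
    img=cv2.resize(img,None,fx=4,fy=4,interpolation=cv2.INTER_CUBIC)
    for g in [(.5695,-.286),(.580,-.374),(.477,-.287)]:
        x,n,e,_=lidfit(d,g); print(x,n,e)
        for r,z in [(.037,.023),(.013,.045)]:
            for p in circ(d,x,r,z): cv2.circle(img,tuple(np.round(p*4+1.5).astype(int)),1,(0,0,255),-1)
    cv2.imwrite('pics/%s_fit.png'%sys.argv[1],img[0:800,880:1640][:600])
E
python3 lids.py w2
```

```text
[ 0.569  -0.2851] 200 1.0136578619116912
[ 0.5806 -0.3743] 196 1.1116670014118468
[ 0.4777 -0.2853] 217 0.9349469428992911
```

View pics/w2_fit.png

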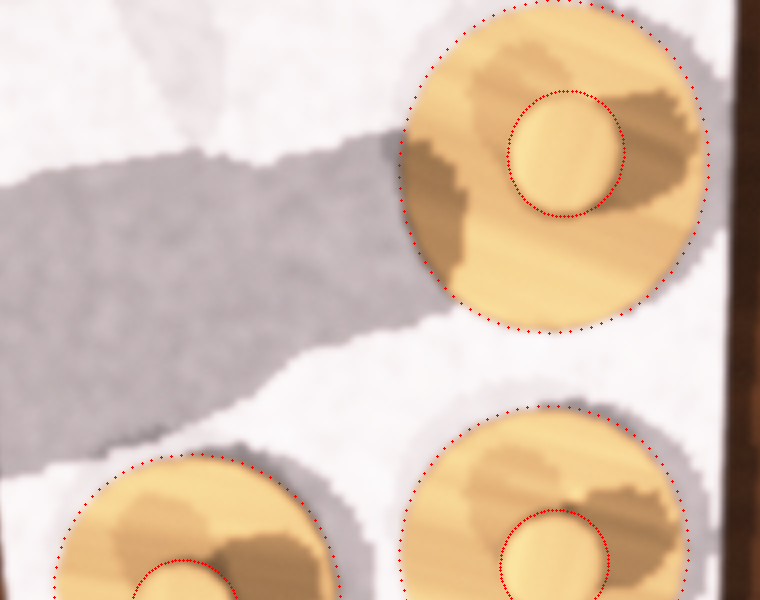

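The lid fits land on the outlines: lid 1 (.569,-.285), lid 2 (.581,-.374), lid 3 (.478,-.285). Next I go above lid 1 and check the settled pose.

Call:
play_rows:
  motion:
    - [50, 41, 43, 80, 0, 0, 0]
    - [50, 41, 43, 110, 0, 0, 0]
    - [50, 41, 43, 140, 0, 0, 0]
    - [50, 41, 43, 140, 0, 0, 0]
    - [50, 41, 43, 140, 0, 0, 0]
    - [50, 41, 43, 140, 0, 0, 0]

```text
time: 3.65
tool_pos: [0.571, -0.2843, 0.075]
ee_rot: [-0.0, 1.0, -0.002, 0.003]
contact_force: [-0.3, -0.9, 0.6]
grip_width: 0.0499
```

```bash
cat > st.py <<'E'
from h import *
np.set_printoptions(precision=4,suppress=True)
s=manip.get_state(); print(s['time'],s['tool_pos'],'rotvec err',(R.from_quat([0,1,0,0]).inv()*R.from_quat(s['ee_rot'])).as_rotvec(),s['contact_force'],s['grip_width'],abs(s['joint_velocities']).max())
E
python3 st.py
```

```text
3.65 [ 0.571  -0.2843  0.075 ] rotvec err [ 0.0033 -0.0057 -0.0009] [-0.3029 -0.8847  0.5856] 0.04994799514407466 0.015090064879449177
```

Call:
play_rows:
  motion:
    - [50, 0, 0, 15, 0, 0, 0]
    - [50, 0, 0, 30, 0, 0, 0]
    - [50, 0, 0, 40, 0, 0, 0]
    - [50, 0, 0, 42, 0, 0, 0]
    - [50, 0, 0, 42, 0, 0, 0]
    - [50, 0, 0, 42, 0, 0, 0]
    - [50, 0, 0, 42, 0, 0, 0]
    - [50, 0, 0, 42, 0, 0, 0]

```text
time: 4.45
tool_pos: [0.5681, -0.2836, 0.0289]
ee_rot: [0.0, 1.0, -0.0, 0.0]
contact_force: [0.1, 1.2, 0.4]
grip_width: 0.0497
```

```bash
python3 st.py;python3 grab.py wrist w3
```

```text
4.45 [ 0.5681 -0.2836  0.0289] rotvec err [ 0.0005 -0.0008  0.0001] [0.1457 1.2251 0.38  ] 0.0496631429628006 0.004237363331187316
4.45 [ 0.5681 -0.2836  0.0289] [ 0.      1.     -0.0003  0.0004] [0.1457 1.2251 0.38  ] 0.0496631429628006
```

View pics/w3.png

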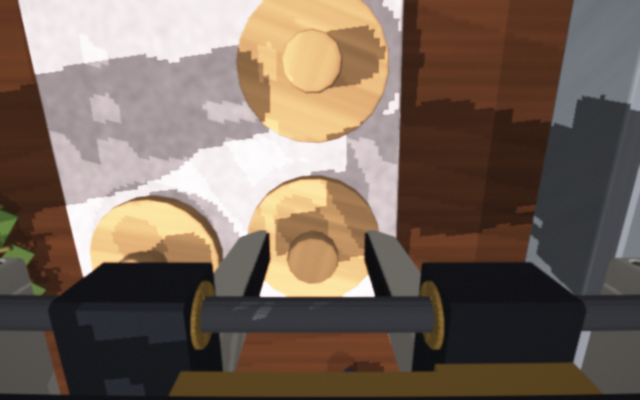

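Call:
play_rows:
  motion:
    - [20, -1, -1, 1, 0, 0, 0]
    - [20, -1, -1, 1, 0, 0, 0]
    - [20, -1, -1, 1, 0, 0, 0]
    - [20, -1, -1, 1, 0, 0, 0]
    - [20, -1, -1, 1, 0, 0, 0]
    - [20, -1, -1, 1, 0, 0, 0]
    - [20, -1, -1, 1, 0, 0, 0]
  grip_force: 30

```text
time: 5.2
tool_pos: [0.5687, -0.2844, 0.0272]
ee_rot: [0.0, 1.0, -0.0, 0.0]
contact_force: [-0.3, 0.3, 0.1]
grip_width: 0.0252
```

```bash
python3 st.py;python3 grab.py wrist w4
```

```text
5.2 [ 0.5687 -0.2844  0.0272] rotvec err [ 0.     -0.      0.0001] [-0.3281  0.3338  0.1469] 0.025178778566343787 0.0014106555682245625
5.2 [ 0.5687 -0.2844  0.0272] [ 0.0001  1.     -0.      0.    ] [-0.3281  0.3338  0.1469] 0.025178778566343787
```

View pics/w4.png

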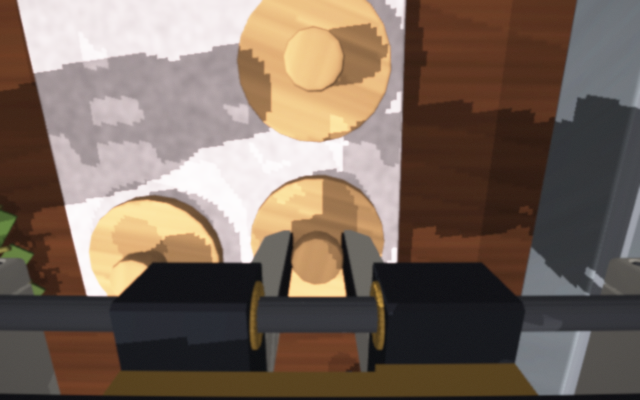

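```bash
cat > inhand.py <<'E'
import sys
from h import *
from lids import circ
np.set_printoptions(precision=4,suppress=True)
d=dict(np.load('pics/%s.npz'%sys.argv[1])); x=float(sys.argv[2]),float(sys.argv[3]); z0=float(sys.argv[4])
img=cv2.resize(d['pixels'][:,:,::-1],None,fx=4,fy=4,interpolation=cv2.INTER_CUBIC)
for r,z in [(.037,z0+.011),(.013,z0+.033)]:
    for p in circ(d,x,r,z): cv2.circle(img,tuple(np.round(p*4+1.5).astype(int)),1,(0,0,255),-1)
cv2.imwrite('pics/%s_h.png'%sys.argv[1],img[640:1240,880:1640])
E
python3 inhand.py w4 .569 -.2845 .012
```

```text
(no output)
```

View pics/w4_h.png

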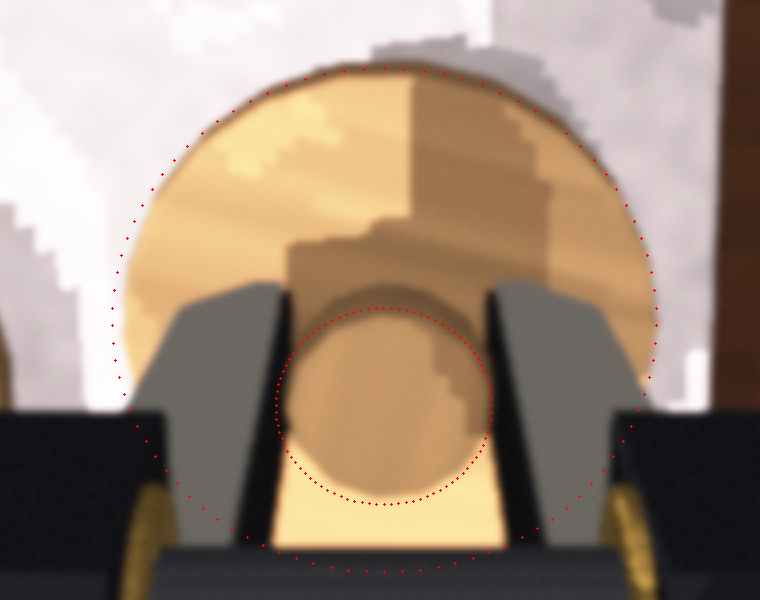

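Call:
play_rows:
  motion:
    - [20, 0, 0, -20, 0, 0, 0]
    - [20, 0, 0, -60, 0, 0, 0]
    - [20, 0, 0, -110, 0, 0, 0]
    - [20, 0, 0, -160, 0, 0, 0]
    - [20, 0, 0, -193, 0, 0, 0]
    - [20, 10, 35, -193, 0, 0, 0]
    - [20, 15, 75, -193, 0, 0, 0]
    - [20, 20, 115, -193, 0, 0, 0]
    - [20, 25, 155, -193, 0, 0, 0]
    - [20, 30, 195, -193, 0, 0, 0]
    - [20, 35, 235, -193, 0, 0, 0]
    - [20, 40, 275, -193, 0, 0, 0]

```text
time: 6.45
tool_pos: [0.5282, -0.0078, 0.2202]
ee_rot: [0.0, 1.0, 0.0, 0.0]
contact_force: [0.8, 1.1, -1.7]
grip_width: 0.0249
```

Call:
play_rows:
  motion:
    - [20, 0, 35, 0, 0, 0, 0]
    - [20, 0, 70, 0, 0, 0, 0]
    - [20, 0, 100, 0, 0, 0, 0]
    - [20, 0, 116, 0, 0, 0, 0]
    - [20, 0, 116, 15, 0, 0, 0]
    - [20, 0, 116, 30, 0, 0, 0]
    - [20, 0, 116, 45, 0, 0, 0]
    - [20, 0, 116, 52, 0, 0, 0]
    - [20, 0, 116, 52, 0, 0, 0]
    - [20, 0, 116, 52, 0, 0, 0]
    - [20, 0, 116, 52, 0, 0, 0]

```text
time: 7.55
tool_pos: [0.5293, 0.1064, 0.169]
ee_rot: [0.0, 1.0, 0.0, 0.001]
contact_force: [0.0, 0.8, -1.3]
grip_width: 0.0251
```

```bash
python3 st.py;python3 grab.py wrist w5
```

```text
7.55 [0.5293 0.1064 0.169 ] rotvec err [-0.0001 -0.0013  0.0005] [ 0.0341  0.8255 -1.2571] 0.02507061599829076 0.006468086636820657
7.55 [0.5293 0.1064 0.169 ] [0.0003 1.     0.0001 0.0006] [ 0.0341  0.8255 -1.2571] 0.02507061599829076
```

View pics/w5.png

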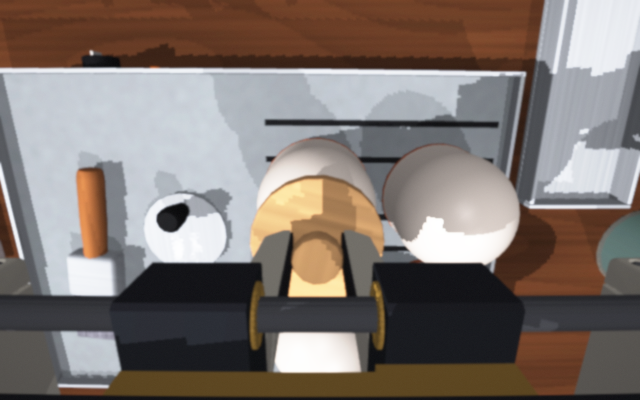

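```bash
cat > place.py <<'E'
import sys
from h import *
from lids import circ
from bowls import sil
d=dict(np.load('pics/%s.npz'%sys.argv[1])); b=float(sys.argv[2]),float(sys.argv[3])
lx=[float(v) for v in sys.argv[4:7]]
img=cv2.resize(d['pixels'][:,:,::-1],None,fx=4,fy=4,interpolation=cv2.INTER_CUBIC)
for p in sil(d,[*b,.098],n=150): cv2.circle(img,tuple(np.round(p*4+1.5).astype(int)),1,(255,0,0),-1)
for r,z in [(.037,lx[2]+.011),(.013,lx[2]+.033)]:
    for p in circ(d,lx[:2],r,z): cv2.circle(img,tuple(np.round(p*4+1.5).astype(int)),1,(0,0,255),-1)
cv2.imwrite('pics/%s_p.png'%sys.argv[1],img[520:1120,880:1680])
E
python3 place.py w5 .5286 .1064 .5296 .1064 .1538
```

```text
(no output)
```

View pics/w5_p.png

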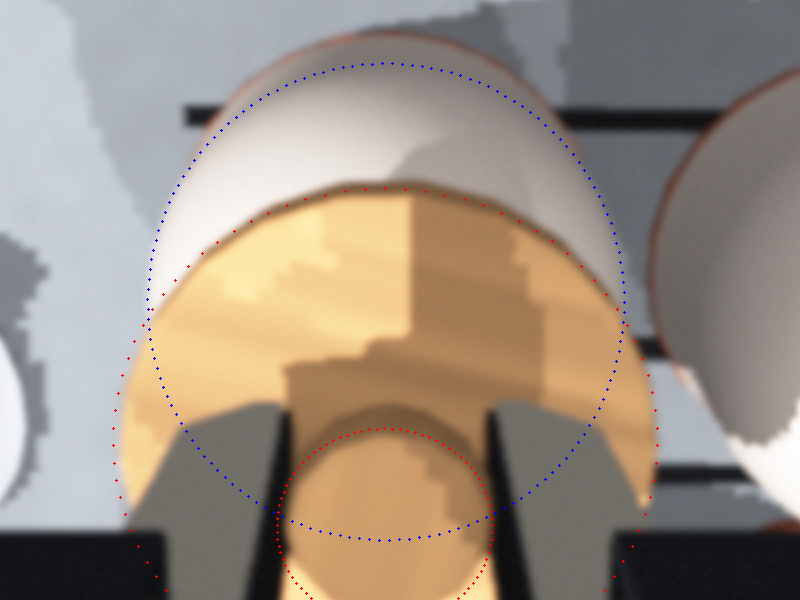

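Call:
play_rows:
  motion:
    - [20, 1, 0, 4, 0, 0, 0]
    - [20, 1, 0, 8, 0, 0, 0]
    - [20, 1, 0, 11, 0, 0, 0]
    - [20, 1, 0, 12, 0, 0, 0]
    - [20, 1, 0, 12, 0, 0, 0]
    - [20, 1, 0, 12, 0, 0, 0]
    - [20, 1, 0, 12, 0, 0, 0]

```text
time: 8.3
tool_pos: [0.5277, 0.1066, 0.1562]
ee_rot: [0.0, 1.0, 0.0, -0.0]
contact_force: [-0.1, 0.0, -1.4]
grip_width: 0.0251
```

```bash
python3 st.py
```

```text
8.3 [0.5277 0.1066 0.1562] rotvec err [-0.      0.0001  0.0001] [-0.0993  0.0382 -1.3625] 0.02510822933787493 0.0024569196196907003
```

Call:
play_rows:
  motion:
    - [20, -0.7, 0, 0.5, 0, 0, 0]
    - [20, -0.7, 0, 1, 0, 0, 0]
    - [20, -0.7, 0, 1, 0, 0, 0]
    - [20, -0.7, 0, 1, 0, 0, 0]

```text
time: 8.7
tool_pos: [0.5287, 0.1067, 0.156]
ee_rot: [0.0, 1.0, 0.0, 0.0]
contact_force: [-2.7, -0.3, 5.6]
grip_width: 0.025
```

```bash
python3 st.py
```

```text
8.7 [0.5287 0.1067 0.156 ] rotvec err [-0.0001 -0.0006  0.0001] [-2.7464 -0.3343  5.6356] 0.025015590426849064 0.0021542695739882305
```

Call:
play_rows:
  motion:
    - [20, 0, 0, -0.7, 0, 0, 0]
    - [20, 0, 0, -0.7, 0, 0, 0]
    - [27, 0, 0, -0.7, 0, 0, 0]
    - [29, 0, 0, -0.7, 0, 0, 0]
    - [32, 0, 0, -0.7, 0, 0, 0]
    - [36, 0, 0, -0.7, 0, 0, 0]
    - [40, 0, 0, -0.7, 0, 0, 0]
    - [44, 0, 0, -0.7, 0, 0, 0]

```text
time: 9.5
tool_pos: [0.5284, 0.1067, 0.1559]
ee_rot: [0.0, 1.0, 0.0, -0.0]
contact_force: [0.6, -0.4, -0.8]
grip_width: 0.0425
```

```bash
python3 st.py; python3 grab.py wrist w6; python3 place.py w6 .5286 .1064 .529 .1067 .141
```

```text
9.5 [0.5284 0.1067 0.1559] rotvec err [-0.      0.      0.0001] [ 0.6172 -0.3926 -0.7846] 0.0425040855593643 0.0016785969423462172
9.5 [0.5284 0.1067 0.1559] [ 0.  1.  0. -0.] [ 0.6172 -0.3926 -0.7846] 0.0425040855593643
```

View pics/w6_p.png

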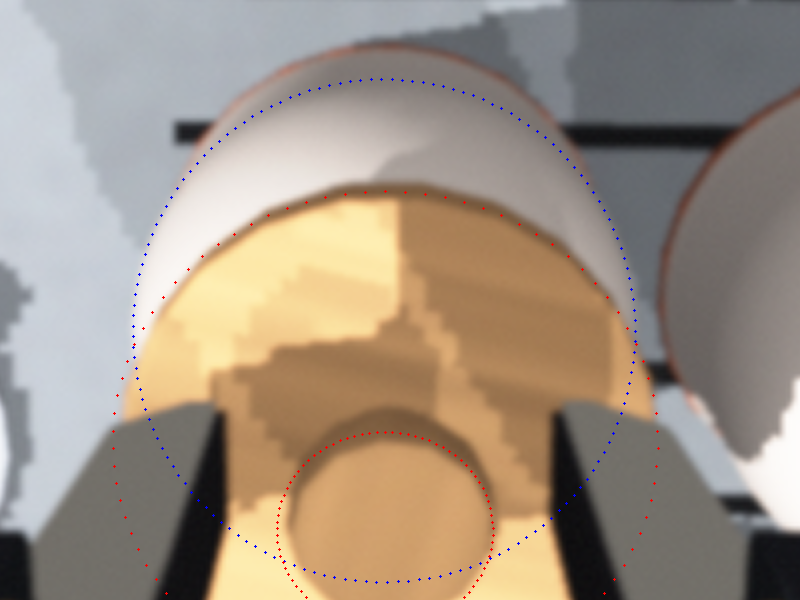

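Call:
play_rows:
  motion:
    - [44, 0, 0, -15, 0, 0, 0]
    - [44, 0, 0, -40, 0, 0, 0]
    - [44, 0, 0, -80, 0, 0, 0]
    - [44, -20, 0, -120, 0, 0, 0]
    - [44, -40, 0, -150, 0, 0, 0]
    - [44, -50, 0, -160, 0, 0, 0]
    - [44, -50, 0, -160, 0, 0, 0]
    - [44, -50, 0, -160, 0, 0, 0]
    - [44, -50, 0, -160, 0, 0, 0]

```text
time: 10.45
tool_pos: [0.5774, 0.1066, 0.3147]
ee_rot: [-0.0, 1.0, -0.0, -0.001]
contact_force: [-0.9, 0.3, 0.1]
grip_width: 0.0444
```

```bash
python3 grab.py wrist w7
cat > tilt.py <<'E'
import sys
from h import *
from lids import lidfit
np.set_printoptions(precision=4,suppress=True)
d=dict(np.load('pics/%s.npz'%sys.argv[1])); C=cloud(d); P=C.reshape(-1,3)
for a in sys.argv[2:]:
    g=np.array([float(v) for v in a.split(',')])
    x,n,e,_=lidfit(d,g,.141)
    r=np.hypot(P[:,0]-x[0],P[:,1]-x[1]); m=(r>.017)&(r<.034)&(abs(P[:,2]-.152)<.012); Q=P[m]
    for _ in range(3):
        A=np.c_[Q[:,:2]-x,np.ones(len(Q))]; k=np.linalg.lstsq(A,Q[:,2],rcond=None)[0]; e2=abs(Q[:,2]-A@k); Q=Q[e2<.004]
    h=(r<.009)&(abs(P[:,2]-.174)<.012); H=P[h]
    print('lid',x,n,round(e,2),'z top',k[2],'tilt deg x,y',np.degrees(k[:2]),len(Q),'head',H.mean(0) if len(H) else None)
E
python3 tilt.py w7 .5286,.1064; python3 bowls.py w7
```

```text
10.45 [0.5774 0.1066 0.3147] [-0.      1.     -0.0001 -0.0011] [-0.8845  0.3097  0.1476] 0.044371062719273026
lid [0.5294 0.1077] 216 0.42 z top 0.15223437833422868 tilt deg x,y [-0.7259 -0.5477] 3008 head [0.5294 0.1077 0.1743]
[0.637  0.2084] 28 0.76 depth [0.6369 0.2069 0.0983] 2771
[0.6396 0.1105] 13 0.19 depth [0.6386 0.1107 0.0982] 2992
[0.5331 0.2079] 31 0.62 depth [0.5329 0.2067 0.0983] 3735
[0.5316 0.105 ] 10 0.67 depth [0.5283 0.1059 0.1183] 3814
```

View pics/w7_fit.png

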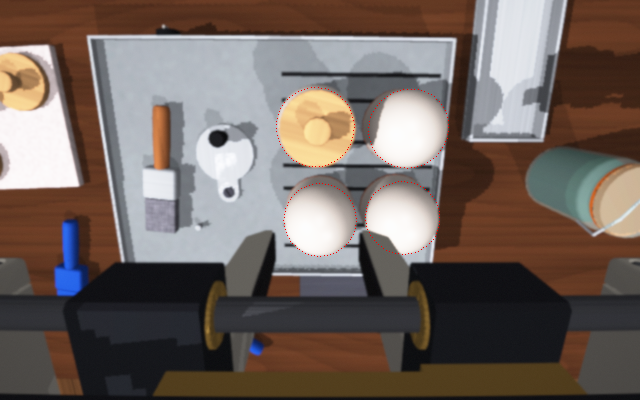

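Call:
play_rows:
  motion:
    - [50, -3, -481, 0, 0, 0, 0]
    - [50, -3, -481, 0, 0, 0, 0]
    - [50, -3, -481, 0, 0, 0, 0]
    - [50, -3, -481, 0, 0, 0, 0]
    - [50, -3, -481, 0, 0, 0, 0]
    - [50, -3, -481, 0, 0, 0, 0]
    - [50, -3, -481, 0, 0, 0, 0]
    - [50, -3, -481, 0, 0, 0, 0]
    - [50, -3, -481, 40, 0, 0, 0]
    - [50, -3, -481, 90, 0, 0, 0]
    - [50, -3, -481, 140, 0, 0, 0]
    - [50, -3, -481, 190, 0, 0, 0]

```text
time: 11.7
tool_pos: [0.5802, -0.3742, 0.1481]
ee_rot: [0.001, 1.0, 0.0, -0.0]
contact_force: [0.7, 0.1, -0.4]
grip_width: 0.0495
```

Call:
play_rows:
  motion:
    - [50, 0, 0, 30, 0, 0, 0]
    - [50, 0, 0, 50, 0, 0, 0]
    - [50, 0, 0, 50, 0, 0, 0]
    - [50, 0, 0, 50, 0, 0, 0]
    - [50, 0, 0, 50, 0, 0, 0]
    - [50, 0, 0, 50, 0, 0, 0]

```text
time: 12.3
tool_pos: [0.5825, -0.3737, 0.103]
ee_rot: [-0.0, 1.0, -0.001, 0.001]
contact_force: [0.1, -0.1, 0.7]
grip_width: 0.0504
```

```bash
python3 st.py; python3 grab.py wrist w8; python3 place.py w8 .5286 .1064 .5806 -.374 .012
```

```text
12.3 [ 0.5825 -0.3737  0.103 ] rotvec err [ 0.0022 -0.0028 -0.    ] [ 0.0927 -0.1217  0.7344] 0.05039484908626103 0.0033562533737624784
12.3 [ 0.5825 -0.3737  0.103 ] [-0.      1.     -0.0011  0.0014] [ 0.0927 -0.1217  0.7344] 0.05039484908626103
```

View pics/w8_p.png

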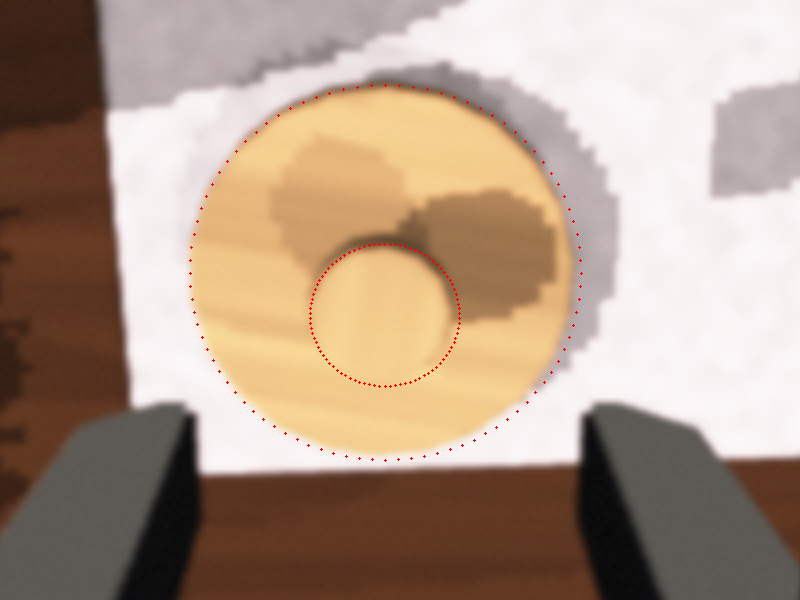

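Call:
play_rows:
  motion:
    - [50, 1, -1, 20, 0, 0, 0]
    - [50, 1, -1, 40, 0, 0, 0]
    - [50, 1, -1, 55, 0, 0, 0]
    - [50, 1, -1, 65, 0, 0, 0]
    - [50, 1, -1, 71, 0, 0, 0]
    - [50, 1, -1, 73, 0, 0, 0]
    - [50, 1, -1, 73, 0, 0, 0]
    - [50, 1, -1, 73, 0, 0, 0]
    - [50, 1, -1, 73, 0, 0, 0]

```text
time: 13.25
tool_pos: [0.5809, -0.3744, 0.0284]
ee_rot: [0.0, 1.0, -0.0, 0.001]
contact_force: [0.2, -1.2, 1.2]
grip_width: 0.0501
```

```bash
python3 st.py
```

```text
13.25 [ 0.5809 -0.3744  0.0284] rotvec err [ 0.0009 -0.0011  0.0001] [ 0.1876 -1.1576  1.1665] 0.05009769684201793 0.002586750242253814
```

Call:
play_rows:
  motion:
    - [20, 0, 0, 0, 0, 0, 0]
    - [20, 0, 0, 0, 0, 0, 0]
    - [20, 0, 0, 0, 0, 0, 0]
    - [20, 0, 0, 0, 0, 0, 0]
    - [20, 0, 0, 0, 0, 0, 0]
    - [20, 0, 0, 0, 0, 0, 0]
    - [20, 0, 0, 0, 0, 0, 0]
  grip_force: 35

```text
time: 13.95
tool_pos: [0.5804, -0.3741, 0.0275]
ee_rot: [0.0, 1.0, -0.0, 0.0]
contact_force: [-0.5, 0.2, 1.6]
grip_width: 0.025
```

```bash
python3 st.py; python3 grab.py wrist w9; python3 place.py w9 .5286 .1064 .5806 -.3744 .012
```

```text
13.95 [ 0.5804 -0.3741  0.0275] rotvec err [ 0.0001 -0.      0.0002] [-0.4778  0.2219  1.6281] 0.024961207223082312 0.0016358186176125076
13.95 [ 0.5804 -0.3741  0.0275] [ 0.0001  1.     -0.      0.    ] [-0.4778  0.2219  1.6281] 0.024961207223082312
```

View pics/w9_p.png

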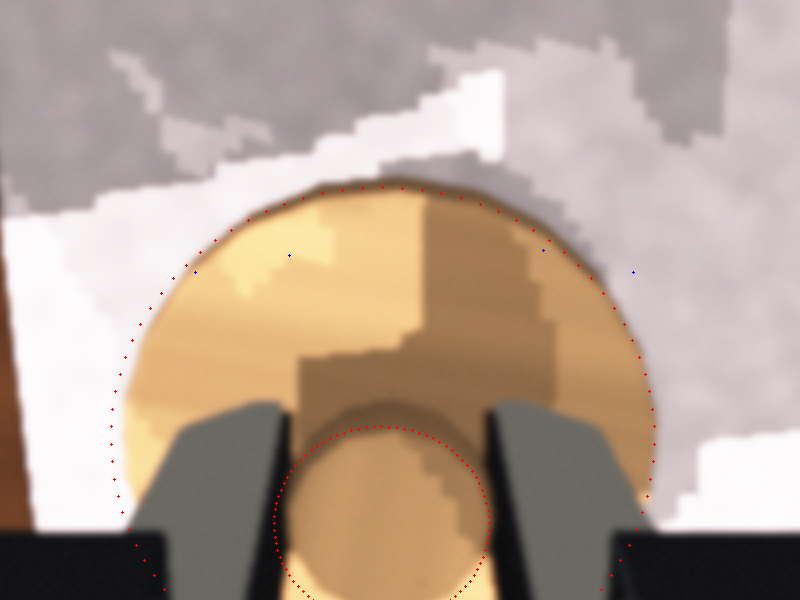

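Call:
play_rows:
  motion:
    - [20, 0, 0, -20, 0, 0, 0]
    - [20, 0, 0, -60, 0, 0, 0]
    - [20, 0, 0, -110, 0, 0, 0]
    - [20, 0, 0, -160, 0, 0, 0]
    - [20, 0, 0, -200, 0, 0, 0]
    - [20, -10, 35, -200, 0, 0, 0]
    - [20, -20, 75, -200, 0, 0, 0]
    - [20, -30, 115, -200, 0, 0, 0]
    - [20, -40, 155, -200, 0, 0, 0]
    - [20, -50, 195, -200, 0, 0, 0]
    - [20, -58, 235, -200, 0, 0, 0]
    - [20, -58, 275, -200, 0, 0, 0]

```text
time: 15.2
tool_pos: [0.6387, -0.0971, 0.227]
ee_rot: [-0.0, 1.0, 0.0, -0.0]
contact_force: [-0.2, 0.7, -0.1]
grip_width: 0.0251
```

Call:
play_rows:
  motion:
    - [20, 0, 40, 0, 0, 0, 0]
    - [20, 0, 80, 0, 0, 0, 0]
    - [20, 0, 120, 0, 0, 0, 0]
    - [20, 0, 160, 0, 0, 0, 0]
    - [20, 0, 195, 0, 0, 0, 0]
    - [20, 0, 210, 10, 0, 0, 0]
    - [20, 0, 210, 30, 0, 0, 0]
    - [20, 0, 210, 45, 0, 0, 0]
    - [20, 0, 210, 58, 0, 0, 0]
    - [20, 0, 210, 58, 0, 0, 0]
    - [20, 0, 210, 58, 0, 0, 0]
    - [20, 0, 210, 58, 0, 0, 0]

```text
time: 16.4
tool_pos: [0.6391, 0.1105, 0.1706]
ee_rot: [0.0, 1.0, 0.0, 0.001]
contact_force: [-1.0, 0.5, -0.8]
grip_width: 0.0248
```

```bash
python3 st.py; python3 grab.py wrist w10; python3 place.py w10 .6387 .1107 .6388 .1110 .154
```

```text
16.4 [0.6391 0.1105 0.1706] rotvec err [-0.0001 -0.0016  0.0009] [-1.0043  0.5457 -0.819 ] 0.024778796646945194 0.006732422774912746
16.4 [0.6391 0.1105 0.1706] [0.0004 1.     0.0001 0.0008] [-1.0043  0.5457 -0.819 ] 0.024778796646945194
```

View pics/w10_p.png

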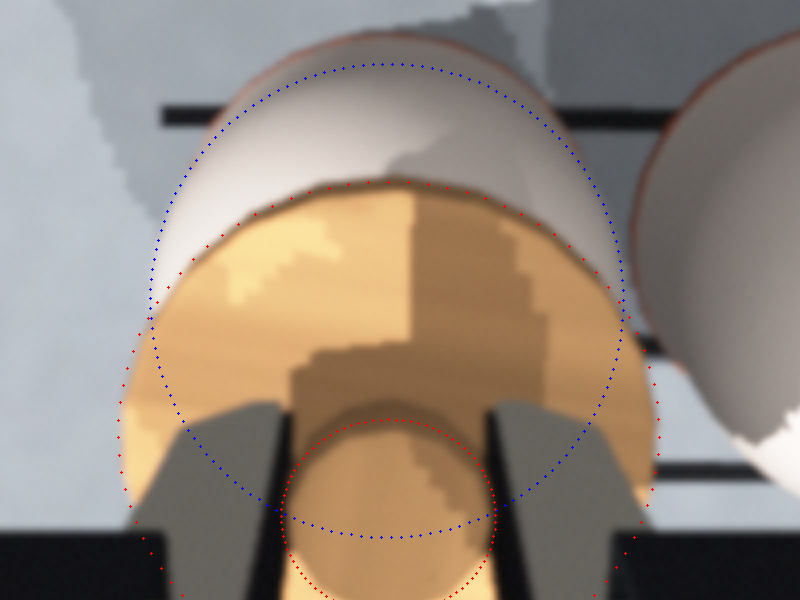

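Call:
play_rows:
  motion:
    - [20, 0, 0, 4, 0, 0, 0]
    - [20, 0, 0, 8, 0, 0, 0]
    - [20, 0, 0, 11, 0, 0, 0]
    - [20, 0, 0, 13, 0, 0, 0]
    - [20, 0, 0, 13, 0, 0, 0]
    - [20, 0, 0, 13, 0, 0, 0]
    - [20, 0, 0, 13, 0, 0, 0]

```text
time: 17.15
tool_pos: [0.6385, 0.111, 0.1567]
ee_rot: [0.0, 1.0, -0.0, 0.0]
contact_force: [-0.8, -1.0, 2.2]
grip_width: 0.0252
```

```bash
python3 st.py
```

```text
17.15 [0.6385 0.111  0.1567] rotvec err [ 0.     -0.0002  0.0001] [-0.8304 -1.0206  2.1936] 0.025176483152038256 0.002247345973962348
```

Contact is light (about 3 N) and the alignment is good, so I release.

Call:
play_rows:
  motion:
    - [20, 0, 0, -0.2, 0, 0, 0]
    - [20, 0, 0, -0.2, 0, 0, 0]
    - [27, 0, 0, -0.2, 0, 0, 0]
    - [29, 0, 0, -0.2, 0, 0, 0]
    - [32, 0, 0, -0.2, 0, 0, 0]
    - [36, 0, 0, -0.2, 0, 0, 0]
    - [40, 0, 0, -0.2, 0, 0, 0]
    - [44, 0, 0, -0.2, 0, 0, 0]
    - [44, 0, 0, -15, 0, 0, 0]
    - [44, 0, 0, -40, 0, 0, 0]
    - [44, 0, 0, -80, 0, 0, 0]
    - [44, 0, 0, -120, 0, 0, 0]

```text
time: 18.35
tool_pos: [0.638, 0.111, 0.2784]
ee_rot: [0.0, 1.0, -0.0, -0.0]
contact_force: [-0.1, 0.6, -0.2]
grip_width: 0.0442
```

Call:
play_rows:
  motion:
    - [44, 0, 0, -30, 0, 0, 0]
    - [44, 0, 0, -40, 0, 0, 0]
    - [44, 0, 0, -40, 0, 0, 0]
    - [44, 0, 0, -40, 0, 0, 0]

```text
time: 18.75
tool_pos: [0.638, 0.111, 0.3149]
ee_rot: [0.0, 1.0, -0.0, -0.001]
contact_force: [-0.4, 0.1, -0.4]
grip_width: 0.044
```

```bash
python3 grab.py wrist w11; python3 tilt.py w11 .5294,.1077 .6387,.111
```

```text
18.75 [0.638  0.111  0.3149] [ 0.      1.     -0.0001 -0.0009] [-0.3573  0.0803 -0.3853] 0.04404668262629857
lid [0.529  0.1077] 232 0.46 z top 0.15226787787906415 tilt deg x,y [-0.9246 -0.5663] 3477 head [0.529  0.1077 0.1743]
lid [0.6384 0.1121] 207 0.81 z top 0.15224177938557437 tilt deg x,y [ 0.0754 -0.7288] 2662 head [0.6384 0.1119 0.1742]
```

View pics/w11.png

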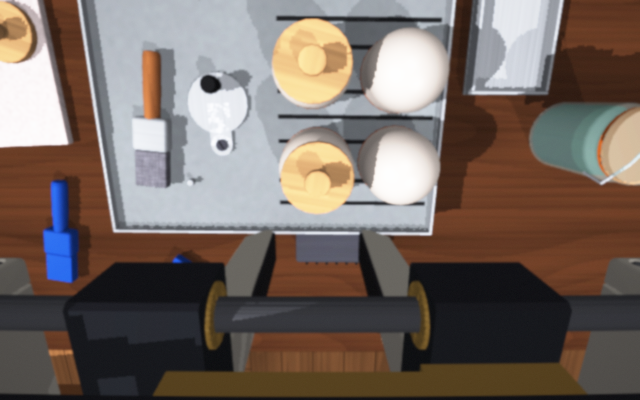

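Two lids are up, both within 1° of level. Next is lid 3.

Call:
play_rows:
  motion:
    - [50, 20, -48, 0, 0, 0, 0]
    - [50, 40, -94, 0, 0, 0, 0]
    - [50, 60, -140, 0, 0, 0, 0]
    - [50, 80, -186, 0, 0, 0, 0]
    - [50, 100, -232, 0, 0, 0, 0]
    - [50, 120, -278, 0, 0, 0, 0]
    - [50, 140, -324, 0, 0, 0, 0]
    - [50, 155, -370, 0, 0, 0, 0]
    - [50, 160, -396, 40, 0, 0, 0]
    - [50, 160, -396, 90, 0, 0, 0]
    - [50, 160, -396, 140, 0, 0, 0]
    - [50, 160, -396, 190, 0, 0, 0]

```text
time: 20.0
tool_pos: [0.4766, -0.2843, 0.1223]
ee_rot: [0.001, 1.0, 0.001, -0.001]
contact_force: [0.8, -0.8, -0.4]
grip_width: 0.0495
```

Call:
play_rows:
  motion:
    - [50, 0, 0, 25, 0, 0, 0]
    - [50, 0, 0, 25, 0, 0, 0]
    - [50, 0, 0, 25, 0, 0, 0]
    - [50, 0, 0, 25, 0, 0, 0]
    - [50, 0, 0, 25, 0, 0, 0]

```text
time: 20.5
tool_pos: [0.4798, -0.2859, 0.1039]
ee_rot: [-0.0, 1.0, -0.001, 0.002]
contact_force: [0.7, -0.3, 0.1]
grip_width: 0.0503
```

```bash
python3 st.py; python3 grab.py wrist w12; python3 place.py w12 .5286 .1064 .4777 -.2848 .012
```

```text
20.5 [ 0.4798 -0.2859  0.1039] rotvec err [ 0.0023 -0.0032 -0.    ] [ 0.7467 -0.3156  0.055 ] 0.05030671287570281 0.005430991287851106
20.5 [ 0.4798 -0.2859  0.1039] [-0.      1.     -0.0011  0.0016] [ 0.7467 -0.3156  0.055 ] 0.05030671287570281
```

View pics/w12_p.png

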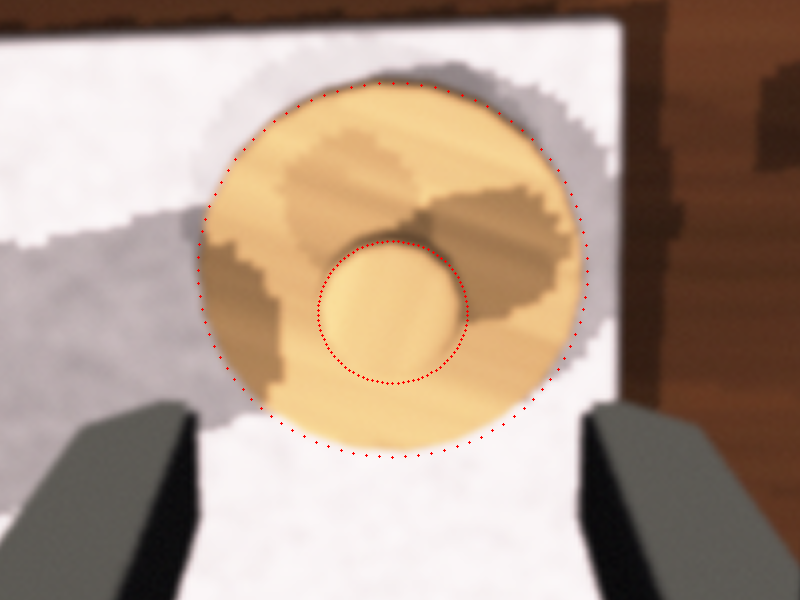

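Call:
play_rows:
  motion:
    - [50, 1, 1, 20, 0, 0, 0]
    - [50, 1, 1, 40, 0, 0, 0]
    - [50, 1, 1, 55, 0, 0, 0]
    - [50, 1, 1, 65, 0, 0, 0]
    - [50, 1, 1, 71, 0, 0, 0]
    - [50, 1, 1, 74, 0, 0, 0]
    - [50, 1, 1, 74, 0, 0, 0]
    - [50, 1, 1, 74, 0, 0, 0]
    - [50, 1, 1, 74, 0, 0, 0]

```text
time: 21.45
tool_pos: [0.4779, -0.2843, 0.0282]
ee_rot: [0.0, 1.0, -0.0, 0.0]
contact_force: [-1.1, -0.7, 0.6]
grip_width: 0.05
```

```bash
python3 st.py
```

```text
21.45 [ 0.4779 -0.2843  0.0282] rotvec err [ 0.0007 -0.0009  0.0001] [-1.0981 -0.6787  0.5949] 0.04995674129509181 0.002231774329162541
```

Call:
play_rows:
  motion:
    - [20, 0, 0, 0, 0, 0, 0]
    - [20, 0, 0, 0, 0, 0, 0]
    - [20, 0, 0, 0, 0, 0, 0]
    - [20, 0, 0, 0, 0, 0, 0]
    - [20, 0, 0, 0, 0, 0, 0]
    - [20, 0, 0, 0, 0, 0, 0]
    - [20, 0, 0, 0, 0, 0, 0]

```text
time: 22.15
tool_pos: [0.4775, -0.2841, 0.0276]
ee_rot: [0.0, 1.0, -0.0, 0.0]
contact_force: [-1.0, 0.4, 1.0]
grip_width: 0.0252
```

```bash
python3 st.py; python3 grab.py wrist w13; python3 place.py w13 .5286 .1064 .4777 -.2844 .012
```

```text
22.15 [ 0.4775 -0.2841  0.0276] rotvec err [ 0.0002 -0.0001  0.0001] [-1.0167  0.3565  1.0134] 0.025202200802639046 0.0006798493756844385
22.15 [ 0.4775 -0.2841  0.0276] [ 0.      1.     -0.0001  0.0001] [-1.0167  0.3565  1.0134] 0.025202200802639046
```

View pics/w13_p.png

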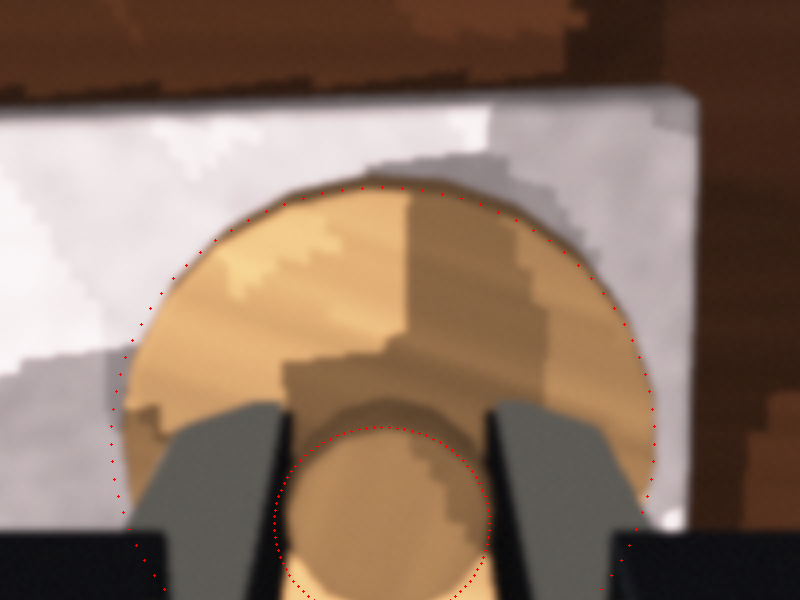

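Call:
play_rows:
  motion:
    - [20, 0, 0, -20, 0, 0, 0]
    - [20, 0, 0, -60, 0, 0, 0]
    - [20, 0, 0, -110, 0, 0, 0]
    - [20, 10, 0, -160, 0, 0, 0]
    - [20, 25, 20, -195, 0, 0, 0]
    - [20, 40, 55, -200, 0, 0, 0]
    - [20, 47, 95, -200, 0, 0, 0]
    - [20, 47, 135, -200, 0, 0, 0]
    - [20, 47, 175, -200, 0, 0, 0]
    - [20, 47, 215, -200, 0, 0, 0]
    - [20, 47, 255, -200, 0, 0, 0]
    - [20, 47, 295, -200, 0, 0, 0]

```text
time: 23.4
tool_pos: [0.43, 0.0126, 0.2273]
ee_rot: [0.0, 1.0, 0.0, 0.0]
contact_force: [0.2, -0.4, -0.3]
grip_width: 0.0252
```

Call:
play_rows:
  motion:
    - [20, 0, 40, 0, 0, 0, 0]
    - [20, 0, 80, 0, 0, 0, 0]
    - [20, 0, 120, 0, 0, 0, 0]
    - [20, 0, 160, 0, 0, 0, 0]
    - [20, -15, 190, 0, 0, 0, 0]
    - [20, -45, 196, 0, 0, 0, 0]
    - [20, -80, 196, 5, 0, 0, 0]
    - [20, -103, 196, 25, 0, 0, 0]
    - [20, -103, 196, 45, 0, 0, 0]
    - [20, -103, 196, 58, 0, 0, 0]
    - [20, -103, 196, 58, 0, 0, 0]
    - [20, -103, 196, 58, 0, 0, 0]

```text
time: 24.6
tool_pos: [0.5331, 0.2071, 0.1697]
ee_rot: [-0.0, 1.0, -0.0, -0.0]
contact_force: [1.0, 0.1, 0.4]
grip_width: 0.0246
```

```bash
python3 st.py; python3 grab.py wrist w14; python3 place.py w14 .5332 .2068 .5332 .2070 .154
```

```text
24.6 [0.5331 0.2071 0.1697] rotvec err [ 0.      0.0003 -0.0001] [1.0059 0.0594 0.3511] 0.02461391934845874 0.02286236230297459
24.6 [0.5331 0.2071 0.1697] [-0.      1.     -0.     -0.0001] [1.0059 0.0594 0.3511] 0.02461391934845874
```

View pics/w14_p.png

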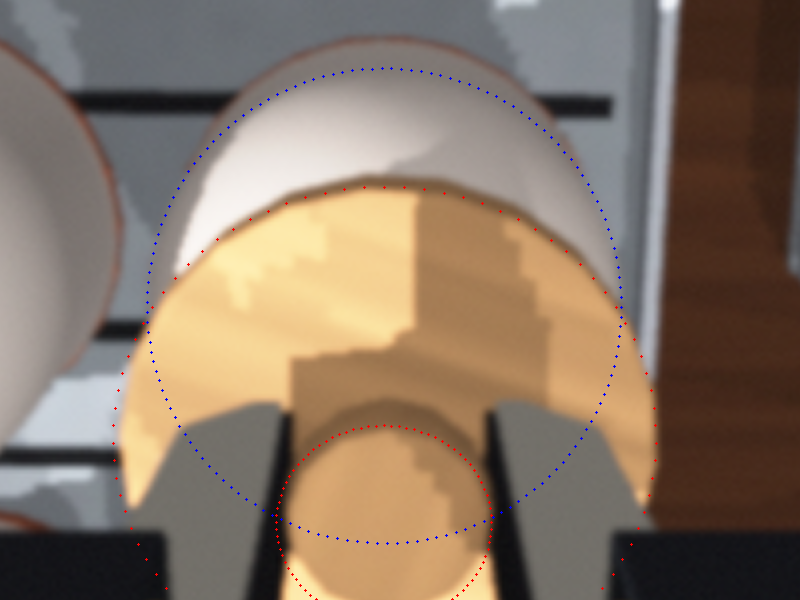

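Call:
play_rows:
  motion:
    - [20, 0, 0, 4, 0, 0, 0]
    - [20, 0, 0, 8, 0, 0, 0]
    - [20, 0, 0, 11, 0, 0, 0]
    - [20, 0, 0, 12.5, 0, 0, 0]
    - [20, 0, 0, 12.5, 0, 0, 0]
    - [20, 0, 0, 12.5, 0, 0, 0]
    - [20, 0, 0, 12.5, 0, 0, 0]

```text
time: 25.35
tool_pos: [0.5335, 0.207, 0.157]
ee_rot: [0.0, 1.0, 0.0, 0.0]
contact_force: [-0.0, 0.5, -0.5]
grip_width: 0.0251
```

```bash
python3 st.py
```

```text
25.35 [0.5335 0.207  0.157 ] rotvec err [-0.     -0.0001  0.0001] [-0.0049  0.4722 -0.4725] 0.025081992276549638 0.0020883402296013277
```

Call:
play_rows:
  motion:
    - [20, 0.3, 0, 0.4, 0, 0, 0]
    - [20, 0.3, 0, 0.6, 0, 0, 0]
    - [20, 0.3, 0, 0.6, 0, 0, 0]
    - [20, 0.3, 0, 0.6, 0, 0, 0]

```text
time: 25.75
tool_pos: [0.5332, 0.2071, 0.1565]
ee_rot: [0.0, 1.0, 0.0, 0.0]
contact_force: [1.3, -0.3, 0.8]
grip_width: 0.0247
```

```bash
python3 st.py
```

```text
25.75 [0.5332 0.2071 0.1565] rotvec err [-0.0001 -0.0002  0.0001] [ 1.3106 -0.3204  0.7679] 0.02471444565024434 0.0008853677956427994
```

Call:
play_rows:
  motion:
    - [20, 0, 0, 0.1, 0, 0, 0]
    - [20, 0, 0, 0.1, 0, 0, 0]
    - [27, 0, 0, 0.1, 0, 0, 0]
    - [29, 0, 0, 0.1, 0, 0, 0]
    - [32, 0, 0, 0.1, 0, 0, 0]
    - [36, 0, 0, 0.1, 0, 0, 0]
    - [40, 0, 0, 0.1, 0, 0, 0]
    - [44, 0, 0, 0.1, 0, 0, 0]
    - [44, 0, 0, -15, 0, 0, 0]
    - [44, 0, 0, -40, 0, 0, 0]
    - [44, 0, 0, -80, 0, 0, 0]
    - [44, -30, 0, -120, 0, 0, 0]

```text
time: 26.95
tool_pos: [0.5607, 0.2073, 0.2782]
ee_rot: [-0.001, 1.0, -0.0, -0.001]
contact_force: [1.3, 0.8, -0.3]
grip_width: 0.0439
```

Call:
play_rows:
  motion:
    - [44, -20, -40, -40, 0, 0, 0]
    - [44, -40, -80, -60, 0, 0, 0]
    - [44, -40, -80, -60, 0, 0, 0]
    - [44, -40, -80, -60, 0, 0, 0]
    - [44, -40, -80, -60, 0, 0, 0]
    - [44, -40, -80, -60, 0, 0, 0]

```text
time: 27.55
tool_pos: [0.6022, 0.1282, 0.3352]
ee_rot: [-0.001, 1.0, 0.0, -0.001]
contact_force: [-0.3, -0.4, -1.0]
grip_width: 0.0438
```

```bash
python3 grab.py wrist w15; python3 tilt.py w15 .5294,.1077 .6387,.111 .5332,.2075
```

```text
27.55 [0.6022 0.1282 0.3352] [-0.0006  1.      0.0001 -0.001 ] [-0.3207 -0.4416 -0.996 ] 0.043821505179472815
lid [0.5292 0.1077] 212 0.43 z top 0.15220586987006837 tilt deg x,y [-0.7463 -0.58  ] 2835 head [0.5292 0.1076 0.1742]
lid [0.6388 0.1122] 188 0.99 z top 0.15223695396903744 tilt deg x,y [ 0.0505 -0.6993] 2176 head [0.6387 0.1122 0.1742]
lid [0.5334 0.2099] 250 1.29 z top 0.1522200405112793 tilt deg x,y [-0.1199 -0.959 ] 2773 head [0.5334 0.2099 0.1741]
```

View pics/w15.png

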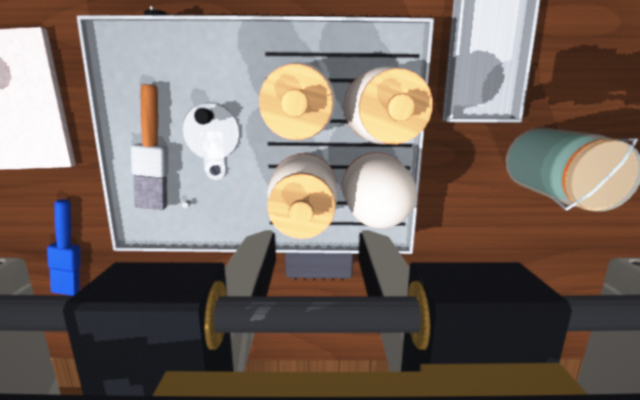

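Run:
```python
from h import *
from lids import circ
d=dict(np.load('pics/w15.npz'))
img=cv2.resize(d['pixels'][:,:,::-1],None,fx=4,fy=4,interpolation=cv2.INTER_CUBIC)
for x in [(.5292,.1077),(.5334,.2080),(.6388,.1122)]:
  for r,z in [(.037,.152),(.013,.174)]:
    for p in circ(d,x,r,z): cv2.circle(img,tuple(np.round(p*4+1.5).astype(int)),1,(0,0,255),-1)
cv2.imwrite('pics/w15_p.png',img[220:820,1000:1780])
```

```text
(no output)
```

View pics/w15_p.png

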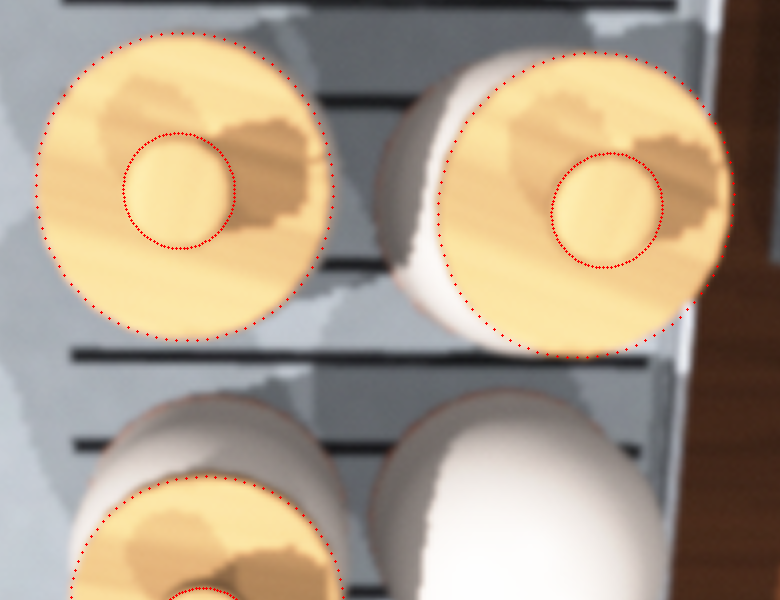

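All three lids are level, within about 1°, and centred: the overlay fits, with lid 3 at y .208. Now I measure the brush from the same picture.

Run:
```python
from h import *
d=dict(np.load('pics/w15.npz'))
cv2.imwrite('pics/w15b.png',cv2.resize(d['pixels'][70:225,80:250,::-1],None,fx=3.8,fy=3.8,interpolation=cv2.INTER_CUBIC))
cv2.imwrite('pics/w15t.png',cv2.resize(d['pixels'][0:135,430:560,::-1],None,fx=4,fy=4,interpolation=cv2.INTER_CUBIC))
```

```text
(no output)
```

View pics/w15b.png

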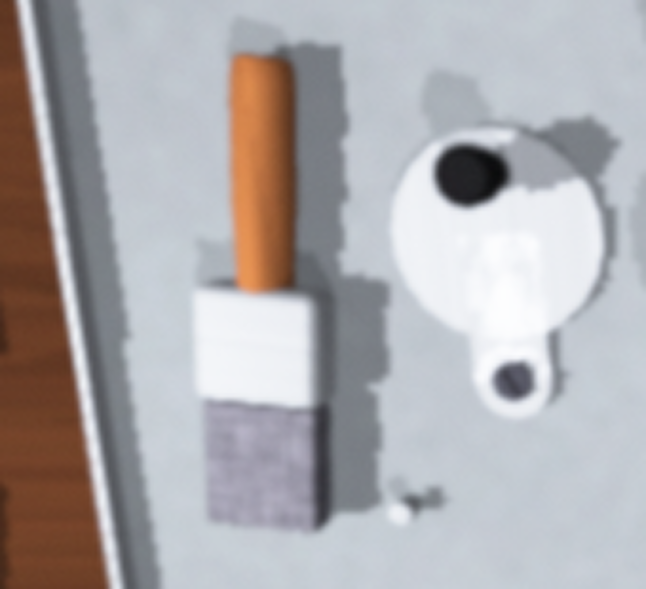

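View pics/w15t.png

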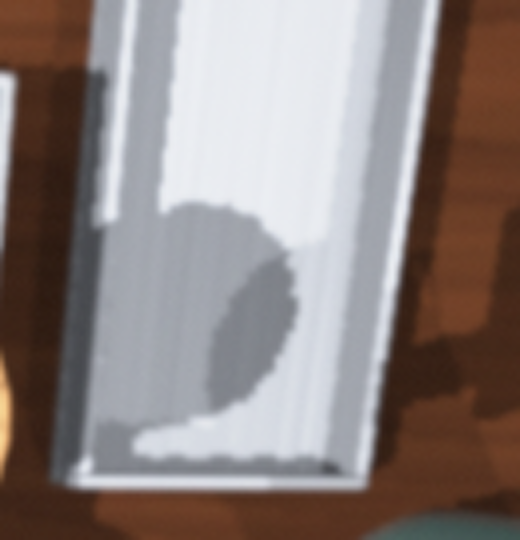

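```bash
python3 - <<'E'
from h import *
np.set_printoptions(precision=4,suppress=True)
d=dict(np.load('pics/w15.npz'))
B=lambda x,y:(80+(x+.5)/3.8-.5,70+(y+.5)/3.8-.5)
T=lambda x,y:(430+(x+.5)/4-.5,0+(y+.5)/4-.5)
h=atz(d,[B(263,56),B(265,285),B(261,293),B(268,525)],.067); print(h)
v=h[1]-h[0]; print('len',np.linalg.norm(v),'yaw',np.degrees(np.arctan2(v[1],v[0])))
w=h[3]-h[0]; print('full yaw',np.degrees(np.arctan2(w[1],w[0])),np.linalg.norm(w),'mid',h[0]+w/np.linalg.norm(w)*.062)
print('tray corners +X',atz(d,[T(68,482),T(366,482)],.028))
print('knob top',atz(d,[B(466,176)],.0895),'pivot',atz(d,[B(514,380)],.060),'pin',atz(d,[B(400,514)],.06))
E
python3 grab.py top t1
```

```text
[[ 0.508  -0.0775  0.067 ]
 [ 0.5819 -0.0862  0.067 ]
 [ 0.5846 -0.0879  0.067 ]
 [ 0.667  -0.0961  0.067 ]]
len 0.07435584672874826 yaw -6.712875373615746
full yaw -6.700134165943134 0.16001085739154938 mid [ 0.5696 -0.0847  0.067 ]
tray corners +X [[0.5528 0.3068 0.028 ]
 [0.5522 0.4101 0.028 ]]
knob top [[ 0.5451 -0.0074  0.0895]] pivot [[ 0.6159 -0.0063  0.06  ]] pin [[ 0.665  -0.0514  0.06  ]]
27.6 [0.6022 0.1282 0.3352] [-0.0007  1.      0.     -0.001 ] [-0.3879 -0.2581 -0.3125] 0.043519450479109184
```

View pics/t1.png

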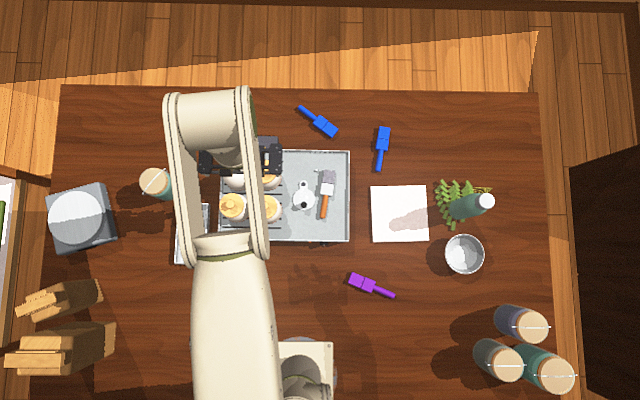

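Call:
play_rows:
  motion:
    - [40, 10, -50, 0, 0, 0, 0.03]
    - [40, 15, -95, 0, 0, 0, 0.06]
    - [40, 25, -140, 0, 0, 0, 0.117]
    - [40, 35, -185, 20, 0, 0, 0.117]
    - [40, 35, -213, 60, 0, 0, 0.117]
    - [40, 35, -213, 110, 0, 0, 0.117]
    - [40, 35, -213, 160, 0, 0, 0.117]
    - [40, 35, -213, 215, 0, 0, 0.117]
    - [40, 35, -213, 215, 0, 0, 0.117]
    - [40, 35, -213, 215, 0, 0, 0.117]
    - [40, 35, -213, 215, 0, 0, 0.117]
    - [40, 35, -213, 215, 0, 0, 0.117]

```text
time: 28.85
tool_pos: [0.5706, -0.0863, 0.1252]
ee_rot: [0.058, 0.998, -0.001, 0.003]
contact_force: [0.6, -0.9, 0.3]
grip_width: 0.0402
```

```bash
python3 st.py; python3 grab.py wrist w16
```

```text
28.85 [ 0.5706 -0.0863  0.1252] rotvec err [ 0.001  -0.0057  0.1166] [ 0.5781 -0.91    0.2653] 0.04020038639055885 0.007330299999897583
28.85 [ 0.5706 -0.0863  0.1252] [ 0.0583  0.9983 -0.0005  0.0028] [ 0.5781 -0.91    0.2653] 0.04020038639055885
```

View pics/w16.png

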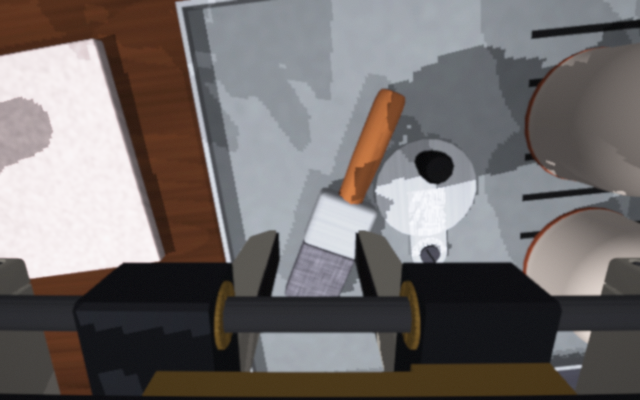

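The brush has been knocked aside, as the task warned. It now lies tilted in the picture, handle end at (393,93), ferrule at about (345,205). I measure it again.

```bash
python3 grab.py wrist w17
python3 - <<'E'
from h import *
a=np.load('pics/w16.npz')['pixels'];b=np.load('pics/w17.npz')['pixels'];print(np.abs(a.astype(int)-b)[60:230,270:420].mean())
cv2.imwrite('pics/w17b.png',cv2.resize(b[75:310,260:480,::-1],None,fx=2.5,fy=2.5,interpolation=cv2.INTER_CUBIC))
E
```

```text
28.9 [ 0.5703 -0.0863  0.1249] [ 0.0584  0.9983 -0.0005  0.0026] [ 0.1546  0.3988 -0.6631] 0.04002838468459483
1.700013071895425
```

View pics/w17b.png

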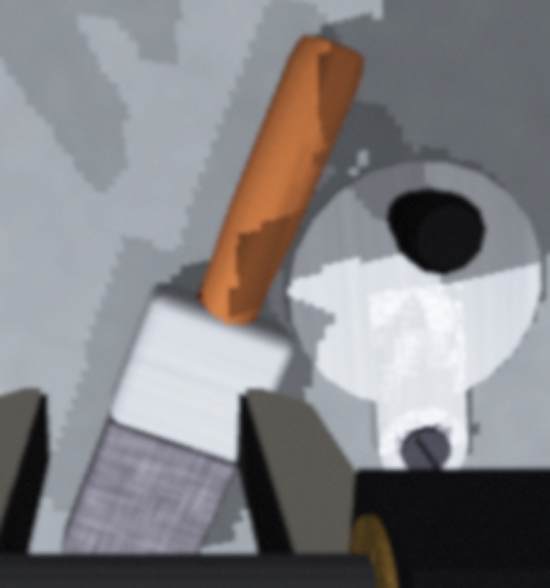

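Run:
```python
from h import *
np.set_printoptions(precision=4,suppress=True)
d=dict(np.load('pics/w17.npz'))
B=lambda x,y:(260+(x+.5)/2.5-.5,75+(y+.5)/2.5-.5)
h=atz(d,[B(331,45),B(227,310),B(290,163),B(343,172)],.067); print(h)
e=atz(d,[B(299,50),B(362,65),B(205,285),B(258,310)],.067)
m0=(e[0]+e[1])/2;m1=(e[2]+e[3])/2
v=m1-m0; print('len',np.linalg.norm(v),'yaw',np.degrees(np.arctan2(v[1],v[0])),'width',np.linalg.norm(e[1]-e[0]))
v/=np.linalg.norm(v)
for L in (.05,.056,.062): print(L,m0+v*(L-.003))
print('knob',atz(d,[B(450,232)],.0895),atz(d,[B(300,260)],.0595))
C=cloud(d)
for p in [(331,55),(300,120),(260,230),(235,290)]:
    u=B(*p); print(C[int(round(u[1])),int(round(u[0]))])
```

```text
[[ 0.4974 -0.0292  0.067 ]
 [ 0.5641 -0.0617  0.067 ]
 [ 0.5259 -0.0417  0.067 ]
 [ 0.5299 -0.0279  0.067 ]]
len 0.06763078146971656 yaw -26.922107207109857 width 0.016670777148905122
0.05 [ 0.5423 -0.0508  0.067 ]
0.056 [ 0.5477 -0.0535  0.067 ]
0.062 [ 0.553  -0.0562  0.067 ]
knob [[ 0.5438 -0.0078  0.0895]] [[ 0.5542 -0.0396  0.0595]]
[ 0.4998 -0.0313  0.0758]
[ 0.5146 -0.0395  0.0752]
[ 0.5414 -0.0516  0.0747]
[ 0.5567 -0.0595  0.0747]
```

Call:
play_rows:
  motion:
    - [36, 10, 14, 5, 0, 0, 0.12]
    - [36, 20.5, 27.5, 15, 0, 0, 0.24]
    - [36, 20.5, 27.5, 25, 0, 0, 0.347]
    - [36, 20.5, 27.5, 25, 0, 0, 0.347]
    - [36, 20.5, 27.5, 25, 0, 0, 0.347]
    - [36, 20.5, 27.5, 25, 0, 0, 0.347]
    - [36, 20.5, 27.5, 25, 0, 0, 0.347]

```text
time: 29.65
tool_pos: [0.5517, -0.0567, 0.0973]
ee_rot: [0.229, 0.973, 0.0, 0.001]
contact_force: [0.0, 0.7, -0.3]
grip_width: 0.0361
```

```bash
python3 st.py; python3 grab.py wrist w18
```

```text
29.65 [ 0.5517 -0.0567  0.0973] rotvec err [-0.     -0.0015  0.463 ] [ 0.0154  0.6675 -0.2843] 0.03605079766580552 0.007430817389054574
29.65 [ 0.5517 -0.0567  0.0973] [0.2294 0.9733 0.     0.0007] [ 0.0154  0.6675 -0.2843] 0.03605079766580552
```

View pics/w18.png

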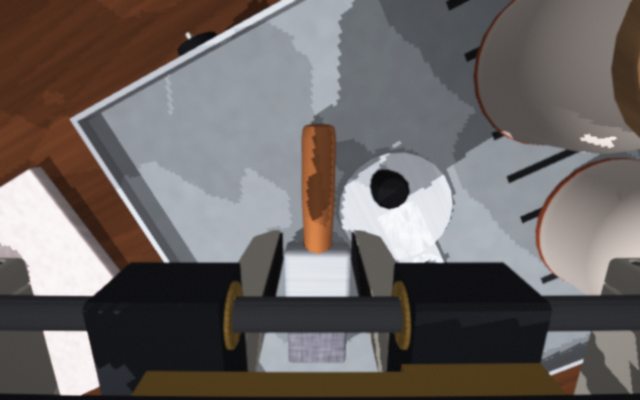

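Run:
```python
from h import *
d=dict(np.load('pics/w18.npz'))
print(proj(d,[[.5517,-.0567,.065]]), atz(d,[(318,128),(318,250)],.067))
```

```text
[[316.07984024 224.71665997]] [[ 0.49889476 -0.02909361  0.067     ]
 [ 0.56678199 -0.06287559  0.067     ]]
```

Call:
play_rows:
  motion:
    - [36, 0, 0, 15, 0, 0, 0]
    - [36, 0, 0, 27, 0, 0, 0]
    - [36, 0, 0, 34, 0, 0, 0]
    - [36, 0, 0, 34, 0, 0, 0]
    - [36, 0, 0, 34, 0, 0, 0]
    - [36, 0, 0, 34, 0, 0, 0]

```text
time: 30.3
tool_pos: [0.5508, -0.0563, 0.0621]
ee_rot: [0.23, 0.973, -0.0, -0.0]
contact_force: [-1.0, -0.1, 0.4]
grip_width: 0.0362
```

```bash
python3 st.py
```

```text
30.3 [ 0.5508 -0.0563  0.0621] rotvec err [0.     0.0005 0.4641] [-1.0311 -0.1453  0.3806] 0.036208060396180755 0.004285623065100609
```

Call:
play_rows:
  motion:
    - [10, 0, 0, 0, 0, 0, 0]
    - [10, 0, 0, 0, 0, 0, 0]
    - [10, 0, 0, 0, 0, 0, 0]
    - [10, 0, 0, 0, 0, 0, 0]
    - [10, 0, 0, 0, 0, 0, 0]
    - [10, 0, 0, 0, 0, 0, 0]
    - [10, 0, 0, -5, 0, 0, 0]
    - [10, 0, 0, -20, 0, 0, 0]
    - [10, 0, 0, -50, 0, 0, 0]
    - [10, 0, 0, -60, 0, 0, 0]
    - [10, 0, 0, -60, 0, 0, 0]
    - [10, 0, 0, -60, 0, 0, 0]
  grip_force: 40

```text
time: 31.5
tool_pos: [0.5509, -0.0563, 0.1222]
ee_rot: [0.23, 0.973, -0.0, 0.0]
contact_force: [-0.5, -0.2, -0.8]
grip_width: 0.0181
```

```bash
python3 st.py;  python3 grab.py wrist w19
```

```text
31.5 [ 0.5509 -0.0563  0.1222] rotvec err [ 0.     -0.0003  0.4641] [-0.5173 -0.2385 -0.8062] 0.01806474159476133 0.020868771809132356
31.5 [ 0.5509 -0.0563  0.1222] [ 0.23    0.9732 -0.      0.0001] [-0.5173 -0.2385 -0.8062] 0.01806474159476133
```

View pics/w19.png

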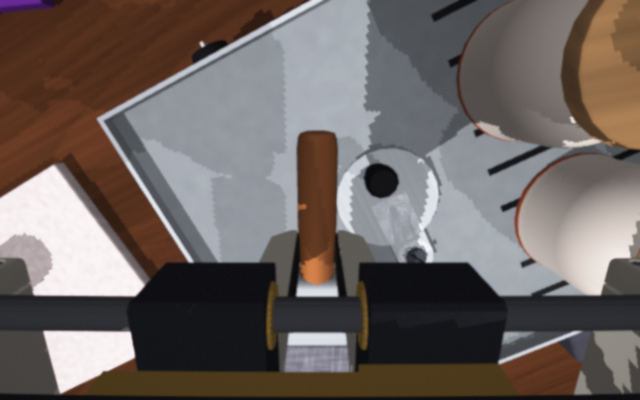

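Call:
play_rows:
  motion:
    - [10, 0, 0, -40, 0, 0, 0]
    - [10, 0, 0, -80, 0, 0, 0]
    - [10, 20, -7, -110, 0, 0, -0.08]
    - [10, 50, -16, -138, 0, 0, -0.18]
    - [10, 85, -27, -138, 0, 0, -0.28]
    - [10, 120, -38, -138, 0, 0, -0.38]
    - [10, 155.6, -48.8, -138, 0, 0, -0.464]
    - [10, 155.6, -48.8, -138, 0, 0, -0.464]
    - [10, 155.6, -48.8, -138, 0, 0, -0.464]
    - [10, 155.6, -48.8, -138, 0, 0, -0.464]

```text
time: 32.55
tool_pos: [0.3904, -0.0304, 0.2598]
ee_rot: [0.001, 1.0, 0.0, -0.0]
contact_force: [0.6, 0.5, -0.6]
grip_width: 0.0184
```

```bash
python3 st.py
```

```text
32.55 [ 0.3904 -0.0304  0.2598] rotvec err [-0.0001  0.0006  0.001 ] [ 0.6063  0.5268 -0.5737] 0.018409953954136322 0.018572198188715767
```

Call:
play_rows:
  motion:
    - [10, 0, 40, 0, 0, 0, 0]
    - [10, 0, 80, 0, 0, 0, 0]
    - [10, 0, 120, 0, 0, 0, 0]
    - [10, 0, 160, 0, 0, 0, 0]
    - [10, 0, 200, 0, 0, 0, 0]
    - [10, 0, 240, 0, 0, 0, 0]
    - [10, 0, 280, 0, 0, 0, 0]
    - [10, -5, 320, 0, 0, 0, 0]
    - [10, -15, 360, 0, 0, 0, 0]
    - [10, -35, 387, 10, 0, 0, 0]
    - [10, -43, 387, 40, 0, 0, 0]
    - [10, -43, 387, 90, 0, 0, 0]

```text
time: 33.75
tool_pos: [0.4364, 0.3595, 0.1712]
ee_rot: [-0.0, 1.0, 0.001, 0.002]
contact_force: [-0.1, 0.7, -1.0]
grip_width: 0.0188
```

Call:
play_rows:
  motion:
    - [10, 0, 0, 30, 0, 0, 0]
    - [10, 0, 0, 70, 0, 0, 0]
    - [10, 0, 0, 100, 0, 0, 0]
    - [10, 0, 0, 120, 0, 0, 0]
    - [10, 0, 0, 120, 0, 0, 0]
    - [10, 0, 0, 120, 0, 0, 0]
    - [10, 0, 0, 120, 0, 0, 0]

```text
time: 34.45
tool_pos: [0.4342, 0.3575, 0.0516]
ee_rot: [0.0, 1.0, 0.001, 0.001]
contact_force: [1.5, 0.2, -0.3]
grip_width: 0.0179
```

```bash
python3 st.py;  python3 grab.py wrist w20
```

```text
34.45 [0.4342 0.3575 0.0516] rotvec err [-0.0011 -0.0016  0.0003] [ 1.4608  0.24   -0.3   ] 0.017921439256523636 0.019734919950778678
34.45 [0.4342 0.3575 0.0516] [0.0002 1.     0.0005 0.0008] [ 1.4608  0.24   -0.3   ] 0.017921439256523636
```

View pics/w20.png

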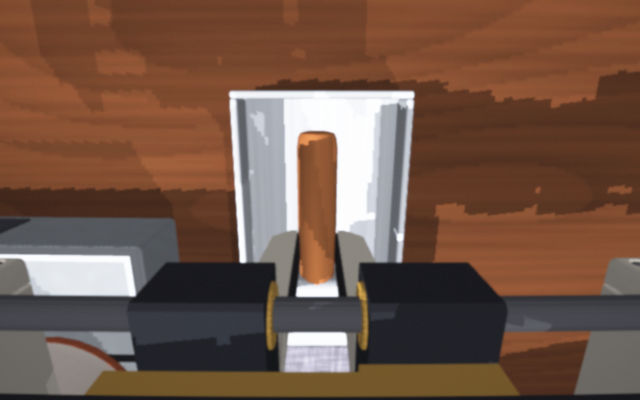

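Call:
play_rows:
  motion:
    - [10, 0, 0, 15, 0, 0, 0]
    - [10, 0, 0, 27, 0, 0, 0]
    - [10, 0, 0, 34, 0, 0, 0]
    - [10, 0, 0, 37, 0, 0, 0]
    - [10, 0, 0, 38, 0, 0, 0]
    - [10, 0, 0, 38, 0, 0, 0]
    - [10, 0, 0, 38, 0, 0, 0]

```text
time: 35.2
tool_pos: [0.4333, 0.3569, 0.0128]
ee_rot: [0.0, 1.0, 0.0, 0.0]
contact_force: [-0.5, -0.6, -0.4]
grip_width: 0.0181
```

```bash
python3 st.py
```

```text
35.2 [0.4333 0.3569 0.0128] rotvec err [-0.0004 -0.0006  0.0001] [-0.5226 -0.583  -0.4227] 0.01807179223509004 0.0019185006103878376
```

Call:
play_rows:
  motion:
    - [22, 0, 0, 1, 0, 0, 0]
    - [26, 0, 0, 1, 0, 0, 0]
    - [34, 0, 0, 1, 0, 0, 0]
    - [36, 0, 0, 1, 0, 0, 0]
    - [36, 0, 0, -10, 0, 0, 0]
    - [36, 0, 0, -50, 0, 0, 0]
    - [36, 0, 0, -100, 0, 0, 0]
    - [36, 0, 0, -150, 0, 0, 0]
    - [36, 0, 0, -200, 0, 0, 0]
    - [36, 0, 0, -250, 0, 0, 0]
    - [36, 20, 0, -270, 0, 0, 0]
    - [36, 40, 0, -270, 0, 0, 0]

```text
time: 36.4
tool_pos: [0.3944, 0.3578, 0.2887]
ee_rot: [0.0, 1.0, 0.003, 0.004]
contact_force: [-0.3, 0.7, -0.8]
grip_width: 0.0362
```

```bash
python3 st.py;  python3 grab.py wrist w21;python3 grab.py side s21
```

```text
36.4 [0.3944 0.3578 0.2887] rotvec err [-0.0055 -0.0073  0.0009] [-0.2795  0.6898 -0.7604] 0.03615799517700178 0.4746472548093803
36.4 [0.3944 0.3578 0.2887] [0.0004 1.     0.0027 0.0036] [-0.2795  0.6898 -0.7604] 0.03615799517700178
36.45 [0.3913 0.3577 0.2865] [-0.0003  1.      0.0019  0.0016] [0.6727 2.5395 0.1386] 0.03560412627461332
```

View pics/w21.png

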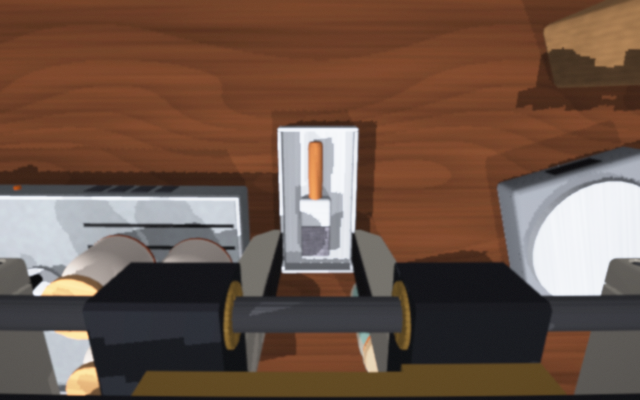

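View pics/s21.png

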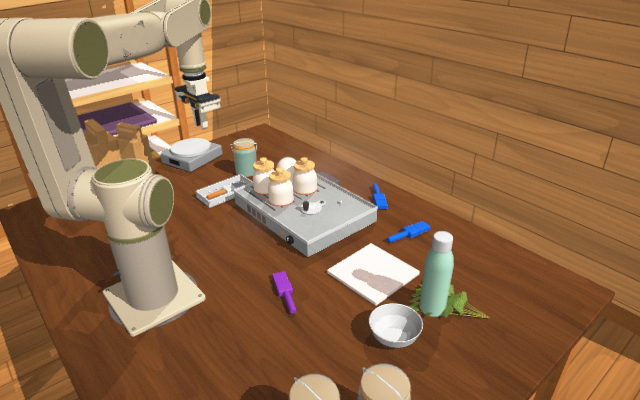

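The brush is in its tray and all three lids are up, so the cover is next. I turn the tool by 90° so the jaws lie along X, clear of the lids, and go above the knob.

Call:
play_rows:
  motion:
    - [44, -10, -30, 0, 0, 0, 0.14]
    - [44, -25, -60, 0, 0, 0, 0.28]
    - [44, -40, -95, 0, 0, 0, 0.42]
    - [44, -55, -130, 0, 0, 0, 0.56]
    - [44, -70, -165, 0, 0, 0, 0.7]
    - [44, -85, -200, 0, 0, 0, 0.84]
    - [44, -100, -235, 0, 0, 0, 0.98]
    - [44, -115, -270, 0, 0, 0, 1.12]
    - [44, -130, -305, 0, 0, 0, 1.26]
    - [44, -145, -340, 0, 0, 0, 1.4]
    - [44, -150, -365, 0, 0, 0, 1.5]
    - [44, -150, -365, 0, 0, 0, 1.571]

```text
time: 37.7
tool_pos: [0.5434, -0.012, 0.2816]
ee_rot: [0.71, 0.704, -0.001, -0.0]
contact_force: [0.6, 0.5, -1.1]
grip_width: 0.0442
```

Call:
play_rows:
  motion:
    - [44, 0, 0, 0, 0, 0, 0]
    - [44, 0, 0, 0, 0, 0, 0]
    - [44, 0, 0, 0, 0, 0, 0]

```text
time: 38.0
tool_pos: [0.5429, -0.0079, 0.2823]
ee_rot: [0.706, 0.708, -0.0, -0.0]
contact_force: [-0.3, -0.1, 0.5]
grip_width: 0.0437
```

```bash
python3 st.py;  python3 grab.py wrist w22
```

```text
38.0 [ 0.5429 -0.0079  0.2823] rotvec err [0.0001 0.0002 1.5686] [-0.296  -0.0525  0.5211] 0.04368200122370429 0.006804388997017118
38.0 [ 0.5429 -0.0079  0.2823] [ 0.7063  0.7079 -0.0001 -0.0001] [-0.296  -0.0525  0.5211] 0.04368200122370429
```

View pics/w22.png

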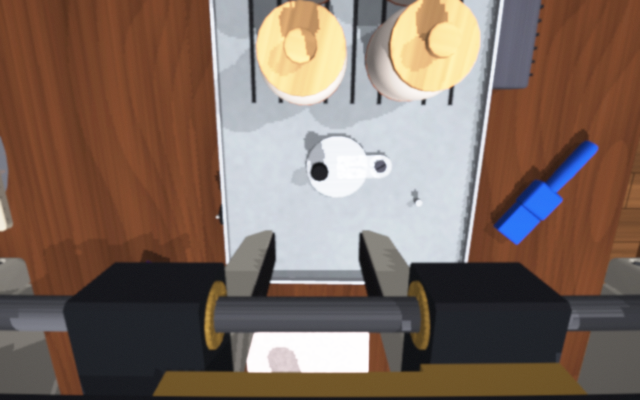

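Run:
```python
from h import *
np.set_printoptions(precision=4,suppress=True)
d=dict(np.load('pics/w22.npz'))
cv2.imwrite('pics/w22b.png',cv2.resize(d['pixels'][120:220,280:440,::-1],None,fx=5,fy=5,interpolation=cv2.INTER_CUBIC))
```

```text
(no output)
```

View pics/w22b.png

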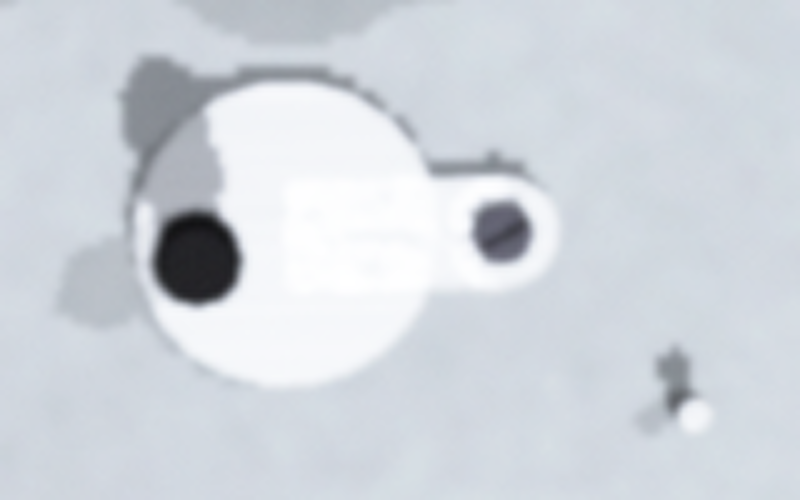

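Run:
```python
from h import *
np.set_printoptions(precision=4,suppress=True)
d=dict(np.load('pics/w22.npz'))
B=lambda x,y:(280+(x+.5)/5-.5,120+(y+.5)/5-.5)
k=atz(d,[B(196,263)],.0895)[0];p=atz(d,[B(500,232)],.061)[0];c=atz(d,[B(285,234)],.0595)[0]
print('knob',k,'pivot',p,'disc',c,'pin',atz(d,[B(694,416)],.066)[0])
v=k-p;print(np.hypot(*v[:2]),np.degrees(np.arctan2(v[1],v[0])));v=c-p;print(np.hypot(*v[:2]),np.degrees(np.arctan2(v[1],v[0])))
# dryer edges on +Y... front/back rim
# circle path from estimate
P=p[:2];
```

```text
knob [ 0.5449 -0.0079  0.0895] pivot [ 0.6156 -0.0063  0.061 ] disc [ 0.5658 -0.0072  0.0595] pin [ 0.6628 -0.0493  0.066 ]
0.0707102751900183 -178.7324780329067
0.04981489788811508 -178.96276193224233
```

Call:
play_rows:
  motion:
    - [44, 0, 2, 50, 0, 0, 0]
    - [44, 0, 2, 100, 0, 0, 0]
    - [44, 0, 2, 150, 0, 0, 0]
    - [44, 0, 2, 180, 0, 0, 0]
    - [44, 0, 2, 200, 0, 0, 0]
    - [44, 0, 2, 210, 0, 0, 0]
    - [44, 0, 2, 211, 0, 0, 0]
    - [44, 0, 2, 211, 0, 0, 0]
    - [44, 0, 2, 211, 0, 0, 0]
    - [44, 0, 2, 211, 0, 0, 0]
    - [44, 0, 2, 211, 0, 0, 0]

```text
time: 39.15
tool_pos: [0.5457, -0.0084, 0.0724]
ee_rot: [0.707, 0.707, 0.001, 0.001]
contact_force: [-0.7, 0.7, -0.4]
grip_width: 0.0436
```

```bash
python3 st.py;  python3 grab.py wrist w23
```

```text
39.15 [ 0.5457 -0.0084  0.0724] rotvec err [-0.0012 -0.0015  1.5711] [-0.7026  0.699  -0.3703] 0.043565436835488656 0.006041555401198521
39.15 [ 0.5457 -0.0084  0.0724] [0.7072 0.707  0.0005 0.0007] [-0.7026  0.699  -0.3703] 0.043565436835488656
```

View pics/w23.png

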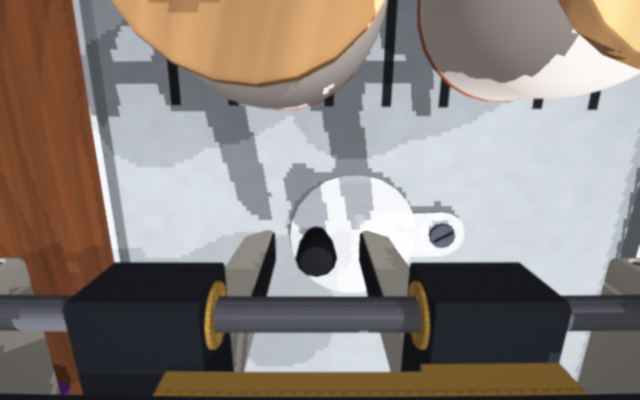

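Call:
play_rows:
  motion:
    - [10, 0, 0, 0, 0, 0, 0]
    - [10, 0, 0, 0, 0, 0, 0]
    - [10, 0, 0, 0, 0, 0, 0]
    - [10, 0, 0, 0, 0, 0, 0]
    - [10, 0, 0, 0, 0, 0, 0]
  grip_force: 12

```text
time: 39.7
tool_pos: [0.5453, -0.0083, 0.0713]
ee_rot: [0.707, 0.707, 0.0, 0.0]
contact_force: [2.1, -0.2, -1.5]
grip_width: 0.0195
```

```bash
python3 st.py
```

```text
39.7 [ 0.5453 -0.0083  0.0713] rotvec err [-0.0004 -0.0004  1.5711] [ 2.0749 -0.1879 -1.5261] 0.01954667539020941 0.001953424120286617
```

Call:
play_rows:
  motion:
    - [10, -5.5, 0.4, 0, 0, 0, 0]
    - [10, -11, 1, 0, 0, 0, 0]
    - [10, -17, 2.4, 0, 0, 0, 0]
    - [10, -23, 4.3, 0, 0, 0, 0]
    - [10, -28.5, 6.7, 0, 0, 0, 0]
    - [10, -34, 9.5, 0, 0, 0, 0]
    - [10, -39, 12.8, 0, 0, 0, 0]
    - [10, -44, 16.5, 0, 0, 0, 0]
    - [10, -44, 16.5, 0, 0, 0, 0]

```text
time: 40.6
tool_pos: [0.5596, -0.0554, 0.0711]
ee_rot: [0.708, 0.707, -0.003, -0.001]
contact_force: [-11.0, -6.3, 9.1]
grip_width: 0.0199
```

```bash
python3 st.py
```

```text
40.6 [ 0.5596 -0.0554  0.0711] rotvec err [0.0064 0.0012 1.5722] [-10.974   -6.2866   9.0577] 0.01987786885928253 0.008491199584999231
```

Call:
play_rows:
  motion:
    - [10, 0, 0, 0, 0, 0, 0]
    - [10, 0, 0, 0, 0, 0, 0]

```text
time: 40.8
tool_pos: [0.5595, -0.0552, 0.0711]
ee_rot: [0.708, 0.707, -0.003, -0.0]
contact_force: [-11.3, -8.3, 7.8]
grip_width: 0.0195
```

```bash
python3 st.py;  python3 grab.py wrist w24
```

```text
40.8 [ 0.5595 -0.0552  0.0711] rotvec err [0.0063 0.0009 1.5722] [-11.2556  -8.3141   7.7666] 0.019478589217956272 0.0016436474172633981
40.8 [ 0.5595 -0.0552  0.0711] [ 0.7076  0.7066 -0.0028 -0.0004] [-11.2556  -8.3141   7.7666] 0.019478589217956272
```

View pics/w24.png

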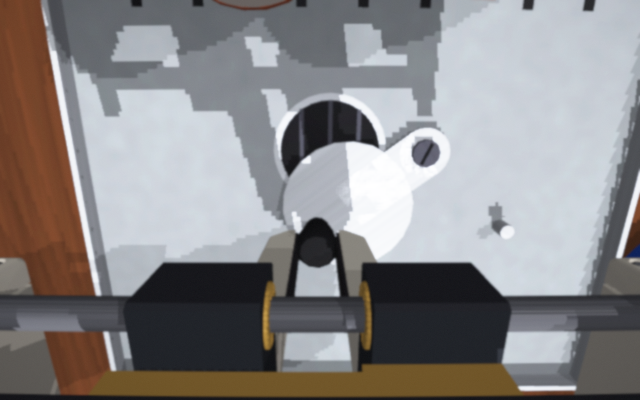

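Call:
play_rows:
  motion:
    - [24, 0, 0, 0, 0, 0, 0]
    - [24, 0, 0, 0, 0, 0, 0]
    - [24, 0, 0, 0, 0, 0, 0]
    - [24, 0, 0, 0, 0, 0, 0]

```text
time: 41.25
tool_pos: [0.5615, -0.0525, 0.0712]
ee_rot: [0.707, 0.707, -0.0, 0.0]
contact_force: [-1.1, -1.3, -0.8]
grip_width: 0.0242
```

```bash
python3 st.py;  python3 grab.py wrist w25
```

```text
41.25 [ 0.5615 -0.0525  0.0712] rotvec err [ 0.0003 -0.0001  1.5712] [-1.0657 -1.2981 -0.8137] 0.024241498246134238 0.0034333202160041756
41.25 [ 0.5615 -0.0525  0.0712] [ 0.7073  0.707  -0.0001  0.    ] [-1.0657 -1.2981 -0.8137] 0.024241498246134238
```

View pics/w25.png

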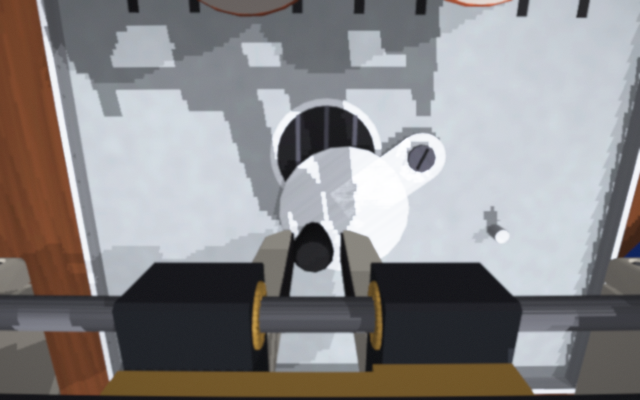

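Call:
play_rows:
  motion:
    - [24, -4.2, 5, 0, 0, 0, 0]
    - [24, -8.2, 10.5, 0, 0, 0, 0]
    - [24, -12, 15.5, 0, 0, 0, 0]
    - [24, -15.3, 20.6, 0, 0, 0, 0]
    - [24, -18, 26, 0, 0, 0, 0]
    - [24, -20.5, 31.8, 0, 0, 0, 0]
    - [24, -22.3, 37.8, 0, 0, 0, 0]
    - [24, -23.7, 43.8, 0, 0, 0, 0]
    - [24, -24.5, 50, 0, 0, 0, 0]
    - [24, -24.8, 56.1, 0, 0, 0, 0]
    - [24, -24.8, 56.1, 0, 0, 0, 0]
    - [24, -24.8, 56.1, 0, 0, 0, 0]

```text
time: 42.5
tool_pos: [0.618, -0.0768, 0.0715]
ee_rot: [0.707, 0.707, 0.0, 0.0]
contact_force: [0.5, 0.3, -0.6]
grip_width: 0.024
```

```bash
python3 st.py;  python3 grab.py wrist w26
```

```text
42.5 [ 0.618  -0.0768  0.0715] rotvec err [-0.0007 -0.0003  1.5708] [ 0.4841  0.3137 -0.5699] 0.02402629327979347 0.011499293299739206
42.5 [ 0.618  -0.0768  0.0715] [0.7071 0.7071 0.0003 0.0001] [ 0.4841  0.3137 -0.5699] 0.02402629327979347
```

View pics/w26.png

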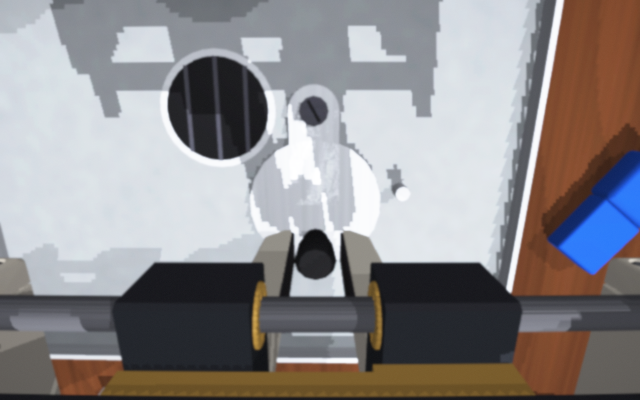

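Call:
play_rows:
  motion:
    - [24, 0, 4, 0, 0, 0, 0]
    - [24, 0.3, 8, 0, 0, 0, 0]
    - [24, 0.6, 11, 0, 0, 0, 0]
    - [24, 0.6, 12, 0, 0, 0, 0]
    - [24, 0.6, 12, 0, 0, 0, 0]
    - [24, 0.6, 12, 0, 0, 0, 0]

```text
time: 43.15
tool_pos: [0.6297, -0.0764, 0.0714]
ee_rot: [0.707, 0.707, 0.0, 0.0]
contact_force: [-0.5, 0.3, -0.2]
grip_width: 0.024
```

```bash
python3 st.py
```

```text
43.15 [ 0.6297 -0.0764  0.0714] rotvec err [-0.0003 -0.0001  1.5711] [-0.4935  0.2622 -0.2115] 0.023977416514065247 0.003813921611347315
```

Call:
play_rows:
  motion:
    - [24, 0.2, 1, 0, 0, 0, 0]
    - [24, 0.4, 2, 0, 0, 0, 0]
    - [24, 0.4, 2, 0, 0, 0, 0]
    - [24, 0.4, 2, 0, 0, 0, 0]

```text
time: 43.55
tool_pos: [0.6305, -0.0763, 0.0713]
ee_rot: [0.707, 0.707, -0.001, -0.001]
contact_force: [-5.8, -0.3, 3.3]
grip_width: 0.0239
```

```bash
python3 st.py
```

```text
43.55 [ 0.6305 -0.0763  0.0713] rotvec err [0.002  0.0017 1.5712] [-5.7934 -0.3427  3.3435] 0.02394360109078072 0.0025245495660239725
```

Call:
play_rows:
  motion:
    - [24, 0.1, 1, 0, 0, 0, 0]
    - [24, 0.1, 1.5, 0, 0, 0, 0]
    - [24, 0.1, 1.5, 0, 0, 0, 0]
    - [24, 0.1, 1.5, 0, 0, 0, 0]

```text
time: 43.95
tool_pos: [0.6307, -0.0763, 0.0711]
ee_rot: [0.707, 0.707, -0.002, -0.002]
contact_force: [-12.2, -1.8, 8.2]
grip_width: 0.024
```

```bash
python3 st.py;  python3 grab.py wrist w27
```

```text
43.95 [ 0.6307 -0.0763  0.0711] rotvec err [0.0042 0.004  1.5712] [-12.1538  -1.7973   8.248 ] 0.023957422370497337 0.0008748310843286102
43.95 [ 0.6307 -0.0763  0.0711] [ 0.7073  0.7069 -0.0019 -0.0018] [-12.1538  -1.7973   8.248 ] 0.023957422370497337
```

View pics/w27.png

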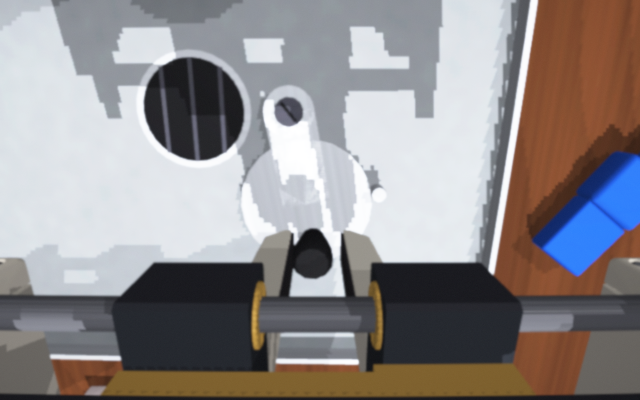

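The push stopped dead: the force rose to 12 N with no further travel, and the disc rests against the pin. I back off, open, go up and make the final check.

Call:
play_rows:
  motion:
    - [24, 0, -2, 0, 0, 0, 0]
    - [24, 0, -3.5, 0, 0, 0, 0]
    - [28, 0, -4.5, 0, 0, 0, 0]
    - [36, 0, -4.5, 0, 0, 0, 0]
    - [40, 0, -4.5, 0, 0, 0, 0]
    - [40, 0, -4.5, -20, 0, 0, 0]
    - [40, 0, -4.5, -60, 0, 0, 0]
    - [40, 0, -4.5, -110, 0, 0, 0]
    - [40, 0, -4.5, -160, 0, 0, 0]
    - [40, 0, -4.5, -200, 0, 0, 0]
    - [40, 0, -4.5, -230, 0, 0, 0]
    - [40, 0, -4.5, -230, 0, 0, 0]

```text
time: 45.2
tool_pos: [0.631, -0.0764, 0.3083]
ee_rot: [0.707, 0.707, 0.003, 0.004]
contact_force: [0.5, -0.3, 1.2]
grip_width: 0.0398
```

Call:
play_rows:
  motion:
    - [40, -40, 0, 0, 0, 0, 0]
    - [40, -80, 0, 0, 0, 0, 0]
    - [40, -80, 0, 0, 0, 0, 0]
    - [40, -80, 0, 0, 0, 0, 0]
    - [40, -80, 0, 0, 0, 0, 0]

```text
time: 45.7
tool_pos: [0.6285, -0.1552, 0.3006]
ee_rot: [0.707, 0.707, -0.0, -0.001]
contact_force: [-0.3, 0.4, -0.0]
grip_width: 0.0402
```

```bash
python3 st.py;  python3 grab.py wrist w28; python3 grab.py top t28; python3 grab.py side s28; python3 tilt.py w28 .5294,.1077 .6387,.111 .5332,.2080
```

```text
45.7 [ 0.6285 -0.1552  0.3006] rotvec err [0.0001 0.0013 1.5707] [-0.3204  0.3734 -0.0081] 0.04024176163304745 0.014013617170049298
45.7 [ 0.6285 -0.1552  0.3006] [ 0.7071  0.7071 -0.     -0.0006] [-0.3204  0.3734 -0.0081] 0.04024176163304745
45.75 [ 0.6286 -0.1549  0.3009] [ 0.7069  0.7073  0.     -0.0004] [-0.3551  0.0128 -0.7722] 0.03989931772614156
45.8 [ 0.6286 -0.1548  0.3011] [ 0.7068  0.7075  0.     -0.0002] [ 0.4042 -0.7624  0.1921] 0.04032465419564415Traceback (most recent call last):
  File "tilt.py", line 8, in <module>
    x,n,e,_=lidfit(d,g,.141)
            ~~~~~~^^^^^^^^^^
  File "lids.py", line 12, in lidfit
    m&=k; n,l,st,_=cv2.connectedComponentsWithStats(m); i=1+np.argmax(st[1:,4]); m=(l==i).astype(np.uint8)
                                                            ~~~~~~~~~^^^^^^^^^^
    return _wrapfunc(a, 'argmax', axis=axis, out=out, **kwds)
    return bound(*args, **kwds)
ValueError: attempt to get argmax of an empty sequence
```

View pics/w28.png

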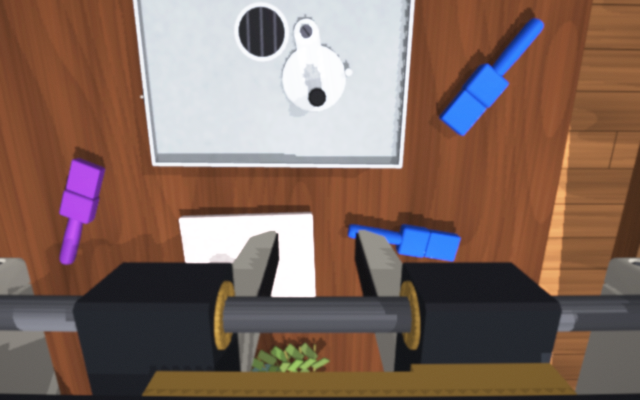

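View pics/t28.png

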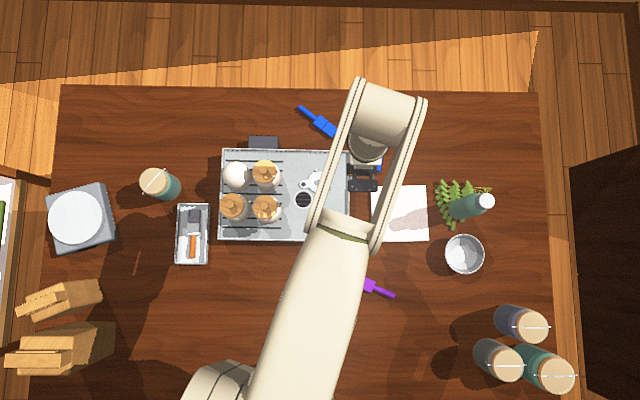

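View pics/s28.png

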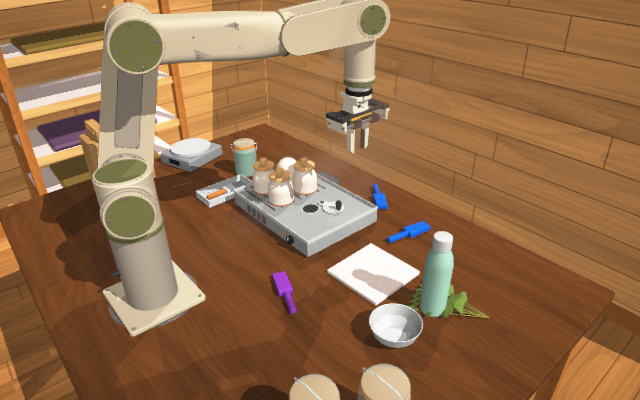

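Run:
```python
from h import *
np.set_printoptions(precision=4,suppress=True)
d=dict(np.load('pics/w28.npz'))
k=atz(d,[(317,97.5)],.0895)[0];p=atz(d,[(306,31)],.061)[0];v=k-p
print('knob',k,'pivot',p,np.hypot(*v[:2]),'angle from -X', np.arctan2(v[1],v[0])%(2*np.pi)-np.pi)
cv2.imwrite('pics/w28b.png',cv2.resize(d['pixels'][10:120,220:370,::-1],None,fx=5,fy=5,interpolation=cv2.INTER_CUBIC))
C=cloud(dict(np.load('pics/t28.npz'))).reshape(-1,3)
for x in [(.529,.107),(.6387,.111),(.5334,.2075)]:
    r=np.hypot(C[:,0]-x[0],C[:,1]-x[1]); Q=C[(r<.034)&(r>.018)&(abs(C[:,2]-.152)<.01)]
    A=np.c_[Q[:,:2]-x,np.ones(len(Q))];kk=np.linalg.lstsq(A,Q[:,2],rcond=None)[0];print(len(Q),kk[2],np.degrees(kk[:2]),'rms',np.std(Q[:,2]-A@kk))
```

```text
knob [ 0.6283 -0.0772  0.0895] pivot [ 0.6161 -0.0064  0.061 ] 0.07185134549748902 angle from -X 1.7407055808413698
283 0.15217051033798706 [-0.6905 -0.8847] rms 0.002239573130989012
272 0.1520650592436887 [-0.3425 -0.7521] rms 0.0022986657588680696
282 0.1524203937309578 [ 0.2329 -0.9589] rms 0.002392670082798791
```

View pics/w28b.png

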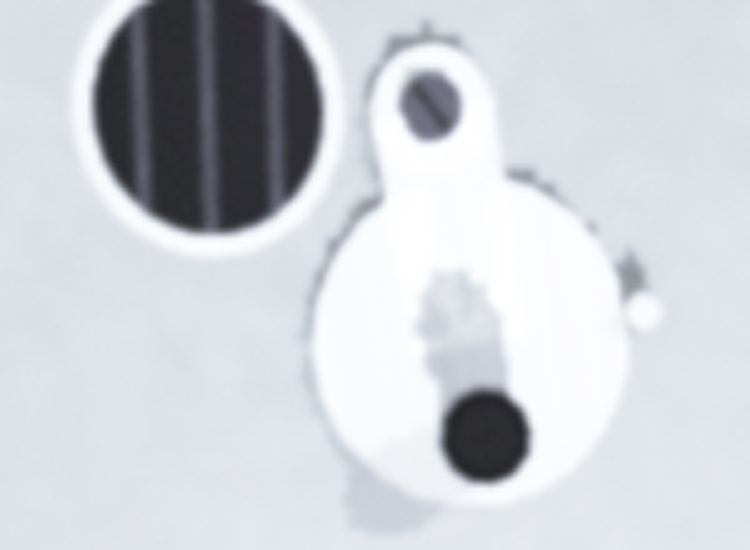

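```bash
python3 -c "
from rig import manip
print(manip.finish_job())"
```

```text
the job is handed in; nothing more can be done
None
```

The job is handed in, at about 46 s of the 200 s allowed. No verdict was reported.

- **Lids:** All three lids on the board now sit knob up, one to a bowl. The wrist and top depth readings put each within about 1° of level. The bowls appear to stand where they were.
- **Brush:** It was knocked aside just before I went to grasp it, so I measured it again. I then picked it up and laid it inside its tray. The later pictures show it there.
- **Cover:** I swung it last, after the lids were up. It reached the stop: the force rose to 12 N with no further travel, and the disc rests against the pin. The picture gives 1.74 rad in world axes, about 1.75 in the dryer's own.
- **Bystanders:** I kept clear of the jar, the flask, the steel bowl and the blue and purple look-alike brushes. They look unmoved in the last pictures.

Some things did not go smoothly:

- **Knob grip:** Gripping the cover knob firmly let it shift about 5 mm in the pads, with 10–15 N of side force. I switched to a loose hold for the rest of the swing.
- **Lid 3 fit:** One outline fit of the lid at (0.533, 0.208) was about 2 mm off because of the wooden background. An overlay and the depth readings showed it centred and level.
- **Final wrist check:** The last wrist-camera lid fit failed because the lids were out of that view, so I used the top camera's depth instead.

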